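# Put the round plaque on show

### The job

Swing the folded ledge of the display stand out until it snaps fully home, then take the round terracotta plaque out of the crate and stand it on the ledge, centred, leaning flat against the backboard with its relief facing out. Lower it gently and let go only once it rests on the ledge; leave the other plaques and everything else where they are.

Things in the scene. Friction and masses are not known exactly. Their poses are not given: they have to be found in the camera images.
- plaque: Round terracotta plaque in one of the crate's slots: disc 124 mm across, 14 mm thick, about 0.3 kg, relief 5 mm proud on the middle of its front (within 30 mm of the centre; the rim is plain). Origin: centre of the flat BACK. x points out of the back (front face at x = -14 mm); y, z lie in the disc, z up along it as it stands in the crate, leaning back 30 degrees from vertical.
- tile: Square terracotta plaque, 124 by 124 by 14 mm, in another slot of the crate; origin and axes as for the round one. A bystander, to be left alone.
- hexagon: Six-sided terracotta plaque, 124 mm across the flats, 14 mm thick, in another slot of the crate; origin and axes as for the round one. A bystander, to be left alone.
- crate: Grey plastic crate with three slanted wooden slots 75 mm apart, fixed: 280 (x) by 170 (y) mm, walls 70 mm high. Origin: centre of its underside, z up. Plaques' fronts face its -x, tops lean to its +x; their lower rims stand 20 mm above the table, slats reach 55 mm up their backs and the rest stands free. Which plaque is in which slot varies.
- stand: Dark wooden display stand, base 150 by 150 by 20 mm, fixed to the table. Origin: centre of its underside, z up. Its front faces its -x.
- backboard: Stand's backboard, 75 mm wide, leaning back 25 degrees. Origin: middle of its front face, level with the opened ledge's upper side, 62 mm above the table. x points into the board (-x out of its front), y along the ledge, z up along the board (top edge at z = 70 mm). A plaque standing right has its origin at (0, 0, 62 mm) here, and its x axis along this x axis.
- ledge (a joint): Angle of the stand's wooden ledge: 0 folded up flat on the backboard, 1.57 swung forward and down, square to the board, fully home. Starts at 0.2 to 0.65, held there by friction. An over-centre spring pushes it back (up to about 3 N at the bar) until 1.31, then snaps it home to its stop. Plate 120 mm wide (y), 8 mm thick; home, it reaches 52 mm out from the board.
- bar_a (a point): A round steel bar 12 mm thick, 210 mm long runs along the ledge's free edge, 36.9 mm from the hinge axis. This point: on its axis, 84 mm from the middle to the backboard's +y side, centre of a bare stub (60 to 105 mm) to pinch across; it turns between the pads. Moves with the ledge. Home, its axis is at x = -54, z = 0 mm in the backboard frame (a 6 mm high lip).
- bar_b (a point): The same on the backboard's -y side.
- hinge (a point): Middle of the ledge's hinge axis, which runs parallel to the backboard's y; in the backboard's frame at x = -18 mm, y = 0, z = -8 mm.
- bowl: Terracotta bowl, 90 mm across, 40 mm high. Origin at the underside. A bystander, to be left alone.
- vase: Terracotta vase, 72 mm across, 110 mm high. Origin at the underside. A bystander, to be left alone.
- brush: Brush, 180 mm long, lying on the table. A bystander, to be left alone.
- jar: Glass jar with steel lid, 60 mm across, 75 mm high. Origin at the underside. A bystander, to be left alone.
- cup: Terracotta cup, 64 mm across, 60 mm high. Origin at the underside. A bystander, to be left alone.

How it is judged:
By the outcome, as a careful person would: the job done as asked, in the order asked, and still so for the second after the job is handed in, with the robot touching nothing.
It also fails if it takes over 64 s, if anything falls off the work surface, if the arm or the gripper's body presses on something with over 40 N, if the wrist force passes 120 N, or if a joint passes its speed limit or range.

### The arm

A 7-joint arm with a two-finger parallel gripper is mounted at the origin on the work surface. World frame = base frame: x ahead of the robot, y to its left, z up, the work surface at z = 0. Lengths are in m, angles in rad, forces in N, time in s.
With the tool pointing down it reaches from about 0.425 to 0.925 m from the base axis. Payload 6.8 kg.
Tool frame: the origin (TCP) lies on the centre line of the jaws, within the pads' length; the fingertips stand ahead of it and the grasp point (between the pads) lies 5 mm behind it (ctrl.finger_overhang is the z of the fingertips in the tool frame, in m); z points along the fingers, x is the direction in which the jaws open and shut, and the axes are right-handed (so a half turn about z gives the same grasp; the last joint's range is limited). The gripper opens to 88 mm and grips with 3 to 60 N. Pads are 20 mm wide; open, the fingers measure 115 mm over their backs; the gripper's body (75 mm by 178 mm) begins 61 mm behind the grasp point.
Start: joints at [-1.319, 0.477, 0.022, 1.555, -0.011, 1.109, -0.083], TCP at [0.238, 0.632, 0.237] pointing down, gripper open.
Joint ranges: [-2.96, 2.96], [-0.34, 2.1], [-1.41, 1.46], [0.24, 2.44], [-1.37, 4.51], [0.17, 1.92], [-2.96, 2.96]. Speed limits (rad/s): [2.39, 2.39, 3.14, 3.14, 3.14, 3.14, 3.14].

### API

Orientations are given as a unit quaternion [x, y, z, w].
In Python, from plant import ctrl gives the robot as it stands.
- The arm moves only by the tool step_arm, never from a script. Its argument "plan" is a list of rows, each an object with "dp": the shift along the tool's x, y, z in mm, a list of three; "yaw": the turn about the tool's z in degrees; "fingers": the opening in per cent of the stroke, from 0 (shut) to 100 (fully open). In form: [{"dp": [dx, dy, dz], "yaw": yaw, "fingers": fingers}, ...]. A call has 1 to 20 rows; each row shifts and turns the commanded pose from where the row before left it, along the tool's axes as they then stand; what a row does not reach is not made up. A row lasts 1/12 s, in which the tool goes at most 41.7 mm and 7.16 degrees, less where a joint would pass 70% of its speed; a pose out of reach is approached as far as the arm can. A call with a gripper value outside its range is refused whole. The fingers move at their own pace and stop on an object; the grip force is fixed at half the most. Time passes only in rows, so rows that do not move let the fingers close. It gives the time, the measured TCP pose, the force and the opening at its end, in the units of the state.
- ctrl.sense(): the state, without advancing time (a new reading comes with each control period).
- ctrl.capture(name): name is "scene" or "top" or "wrist"; returns (picture, depth): 420x560x3 uint8, red, green, blue; 420x560 float32, m along the optical axis (not along the pixel's ray), 0 where there is no reading.
- ctrl.get_calibration(name): a dict with "K" (3x3 intrinsics, pixels), "k1" (the pictures are not rectified: a ray, as slopes to the right and down, at radius r is drawn at 1 + k1 r^2 times it, then the intrinsics apply), "R" (3x3) and "t" (3): a world point X has camera coordinates R X + t. Camera axes: x right, y down, z forward; pixel columns grow to the right and rows downward; lengths in m; the calibration is good to about 2 mm. A picture is of the moment at which its call begins: read the wrist's pose just before it. get_calibration takes no time and is no camera call; for the wrist camera it gives the pose at the moment of the call.
- ctrl.close_job(): hands the job in, once; it reports no verdict.
The state is a dict: "time_s": time; "joint_positions": joint angles; "qvel": joint speeds; "joint_torque": joint torques, N m; "tool_pos": TCP position; "tcp_rot": TCP orientation; "force": force on the tool from outside, world axes, zero at the start; "moment": the same for the moment, N m; "finger_gap": finger opening in m.
Only numpy, scipy, OpenCV 4.12 (cv2) and the standard library are available. Lean on these libraries where they do the work, as an engineer would, in place of code of your own. Each camera call takes 0.05 s, during which the arm holds its last target.

## Working session

There is one attempt and no reset: what is moved stays moved. The work goes in short steps, Python scripts to look and compute and a tool call to move; the robot and the scene stay as the last step left them, time stands still between calls to the robot, and variables do not carry over. Pictures are saved under pics/ and viewed, and the job is handed in when it is done.

Besides the shell and the picture viewer there is one more tool, called by a JSON object that holds its "method" and its "body". step_arm: Moves the arm, as the interface text tells. Its arguments: {"type":"object","properties":{"plan":{"type":"array","items":{"type":"object","properties":{"dp":{"type":"array","items":{"type":"number"}},"yaw":{"type":"number"},"fingers":{"type":"number"}}}}},"required":["plan"]}

```bash
ls; mkdir -p pics; python3 - <<'E'
from plant import ctrl
import cv2
s=ctrl.sense(); print(s); print(ctrl.finger_overhang)
for n in ["scene","top","wrist"]:
    im,d=ctrl.capture(n); cv2.imwrite(f"pics/{n}0.png",im[:,:,::-1])
    import numpy as np; np.save(f"pics/{n}0_d.npy",d)
    c=ctrl.get_calibration(n); print(n,c)
E
```

```text
pics
{'time_s': 0.0, 'joint_positions': array([-1.31907105,  0.47777523,  0.02229942,  1.55646512, -0.01151697,
        1.10929472, -0.08312034]), 'qvel': array([ 4.04165333e-05, -5.97412479e-04, -4.27546843e-04,  6.51042878e-04,
        2.99364028e-03, -3.04943068e-05, -1.03328533e-03]), 'joint_torque': array([-5.85400958e-04, -5.82853246e+01,  1.53442238e+00, -2.72608638e+01,
       -5.42585773e-02,  1.70323224e-02,  1.67770831e-04]), 'tool_pos': array([0.23745315, 0.6312259 , 0.23569182]), 'tcp_rot': array([ 8.22217157e-01,  5.69173192e-01, -7.16461343e-04,  5.57258284e-04]), 'force': array([-0.47238467, -0.41098243,  0.23234854]), 'moment': array([ 0.02297346,  0.04471518, -0.0300971 ]), 'finger_gap': 0.08797763575414058}
0.014
scene {'K': array([[512.94999086,   0.        , 273.24040459],
       [  0.        , 512.94999086, 202.09331853],
       [  0.        ,   0.        ,   1.        ]]), 'k1': 0.050869806262159104, 'R': array([[-0.18388537,  0.98272164, -0.02107982],
       [ 0.52642581,  0.08034799, -0.84641601],
       [-0.83009761, -0.16674048, -0.53210485]]), 't': array([ 0.10447334, -0.25232091,  1.85182917])}
top {'K': array([[414.14719652,   0.        , 282.58693013],
       [  0.        , 414.14719652, 205.09971329],
       [  0.        ,   0.        ,   1.        ]]), 'k1': -0.05266228362101845, 'R': array([[-0.0068884 , -0.99994079, -0.00842437],
       [-0.99167833,  0.00791406, -0.12849693],
       [ 0.128556  ,  0.00746913, -0.99167412]]), 't': array([0.02330308, 0.60412673, 0.89232927])}
wrist {'K': array([[323.82193351,   0.        , 279.53580981],
       [  0.        , 323.82193351, 209.5574615 ],
       [  0.        ,   0.        ,   1.        ]]), 'k1': -0.07830429891101559, 'R': array([[ 0.35317572,  0.93555645, -0.00101684],
       [ 0.89133507, -0.33615139,  0.30417762],
       [ 0.28423353, -0.1083345 , -0.95261479]]), 't': array([-0.67532838, -0.03597263,  0.39220304])}
```

View pics/scene0.png

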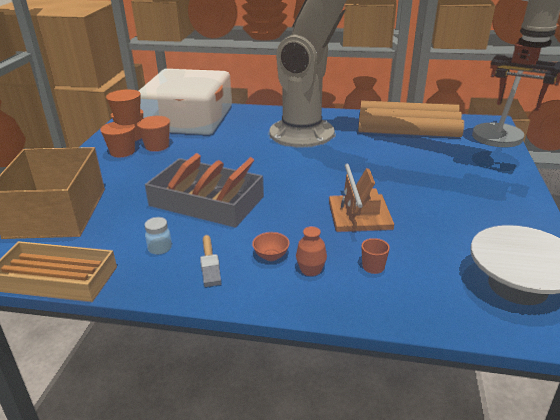

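View pics/top0.png

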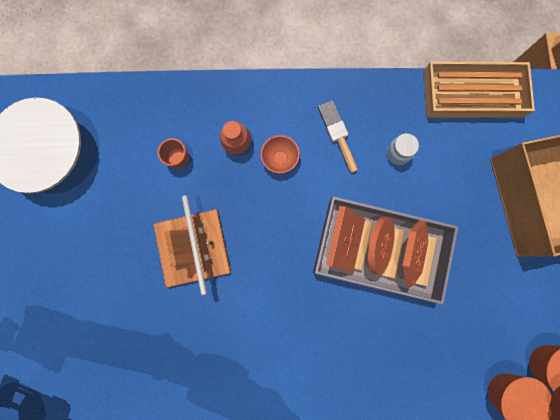

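View pics/wrist0.png

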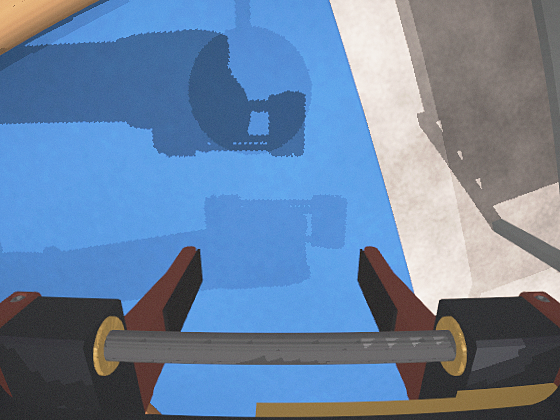

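```bash
cat > h.py <<'E'
import numpy as np, cv2
def unproj(d,c,uv=None):
    """depth image -> HxWx3 world points (nan if none); uses distortion inverse"""
    H,W=d.shape; K=c["K"]; u,v=np.meshgrid(np.arange(W),np.arange(H))
    x=(u-K[0,2])/K[0,0]; y=(v-K[1,2])/K[1,1]
    xs,ys=x.copy(),y.copy()
    for _ in range(15):
        f=1+c["k1"]*(xs**2+ys**2); xs=x/f; ys=y/f
    P=np.stack([xs*d,ys*d,d],-1)
    X=(P-c["t"])@c["R"]
    X[d<=0]=np.nan
    return X
def proj(X,c):
    X=np.atleast_2d(X); P=X@np.array(c["R"]).T+c["t"]; s=P[:,:2]/P[:,2:]
    s=s*(1+c["k1"]*(s**2).sum(1,keepdims=True)); return s@np.diag([c["K"][0,0],c["K"][1,1]])+c["K"][:2,2]
E
python3 - <<'E'
from plant import ctrl; from h import *
im=cv2.imread("pics/top0.png"); sc=cv2.imread("pics/scene0.png")
a=cv2.resize(im[185:315,300:475],None,fx=4.5,fy=4.5,interpolation=cv2.INTER_CUBIC)
cv2.imwrite("pics/z1.png",a)
b=cv2.resize(sc[150:230,140:270],None,fx=6,fy=6,interpolation=cv2.INTER_CUBIC); cv2.imwrite("pics/z2.png",b)
b=cv2.resize(sc[150:240,320:400],None,fx=6,fy=6,interpolation=cv2.INTER_CUBIC); cv2.imwrite("pics/z3.png",b)
b=cv2.resize(im[185:305,140:240],None,fx=5,fy=5,interpolation=cv2.INTER_CUBIC); cv2.imwrite("pics/z4.png",b)
for n in["top","scene"]:
    c=ctrl.get_calibration(n); d=np.load(f"pics/{n}0_d.npy"); X=unproj(d,c); np.save(f"pics/{n}X.npy",X)
    print(n,-c["R"].T@c["t"], (d>0).mean())
X=np.load("pics/topX.npy")
for v,u in[(250,385),(120,300),(350,300),(247,193),(245,385),(250,415),(240,350)]: print(u,v,X[v,u].round(4))
E
```

```text
top [0.48454563 0.01185569 0.96272459] 0.9960076530612245
scene [1.68923833 0.22638015 0.7740011 ] 0.995625
385 250 [ 0.5011 -0.1978  0.0819]
300 120 [ 8.162e-01 -2.440e-02 -3.000e-04]
300 350 [ 0.2797 -0.0179  0.0012]
193 247 [0.5098 0.2049 0.1031]
385 245 [ 0.5113 -0.1956  0.0931]
415 250 [ 0.4999 -0.2521  0.1131]
350 240 [ 0.5224 -0.1223  0.0931]
```

View pics/z1.png

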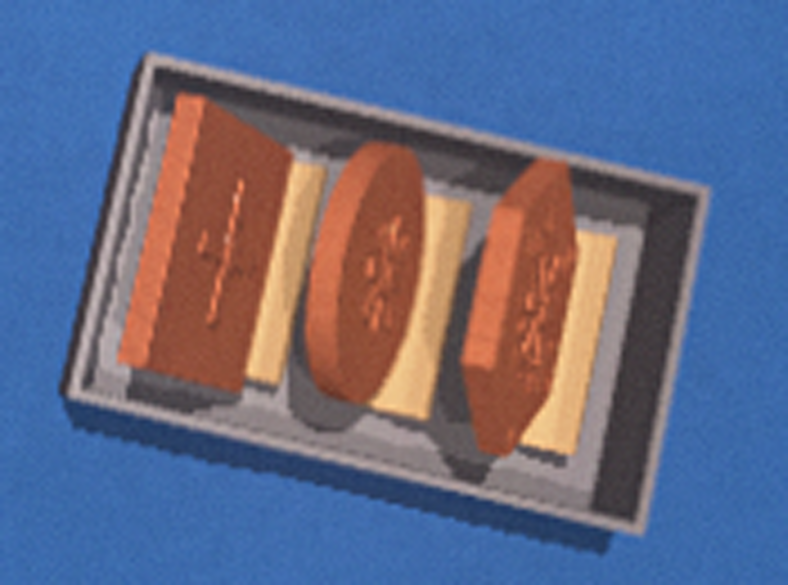

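View pics/z2.png

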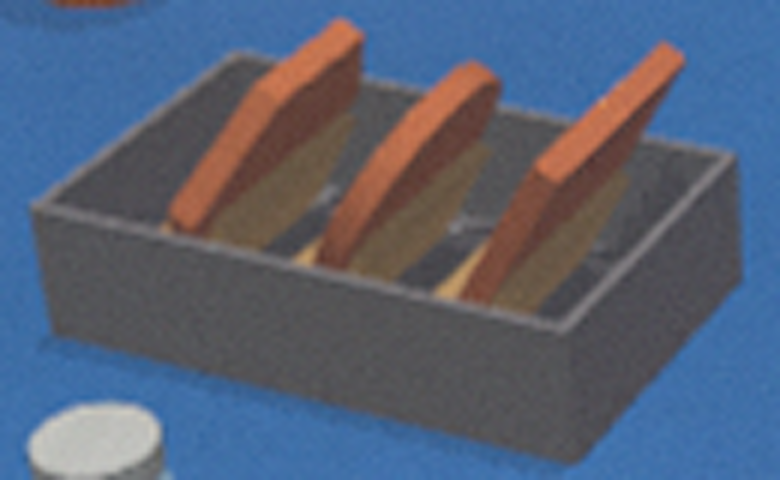

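View pics/z3.png

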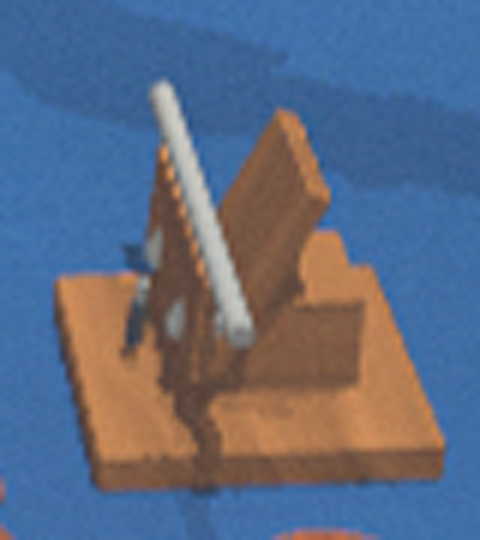

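View pics/z4.png

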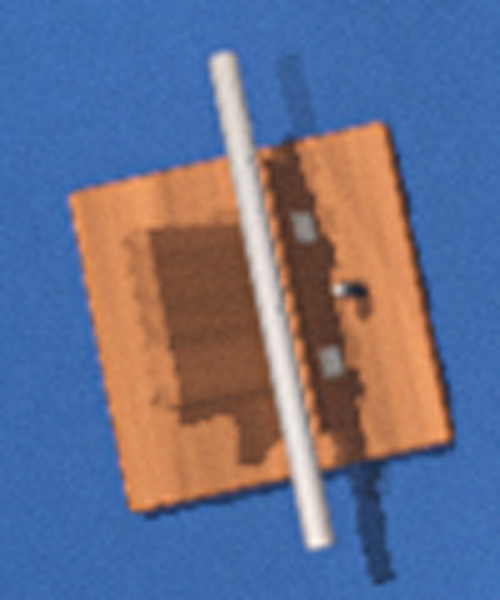

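```bash
python3 - <<'E'
from h import *
im=cv2.imread("pics/top0.png").astype(int); 
for n in["top","scene"]:
    X=np.load(f"pics/{n}X.npy")
    m=(abs(X[...,0]-.5)<.3)&(abs(X[...,1])<.3)&(abs(X[...,2])<.012); print(n,"table z",np.median(X[m][:,2]),X[m][:,2].std())
    P=X.reshape(-1,3)
    def rect(lo,hi,zlo,zhi,lab):
        m=np.all((P[:,:2]>lo)&(P[:,:2]<hi),1)&(P[:,2]>zlo)&(P[:,2]<zhi)
        Q=P[m]; r=cv2.minAreaRect(Q[:,:2].astype(np.float32)*1000); print(lab,len(Q),"z",np.median(Q[:,2]),r, "diag boxmid")
        return Q
    rect((.38,-.36),(.64,-.04),.055,.08,"crate")
    rect((.40,.09),(.62,.32),.012,.028,"standbase")
    # bar: 
    m=(P[:,0]>.38)&(P[:,0]<.64)&(P[:,1]>.09)&(P[:,1]<.32)&(P[:,2]>.06)
    col=(im if n=="top" else cv2.imread("pics/scene0.png").astype(int)).reshape(-1,3)
    sat=col.max(1)-col.min(1)
    B=P[m&(sat<40)&(col.max(1)>110)]; c=B.mean(0); U,S,V=np.linalg.svd(B-c); t=(B-c)@V[0]
    keep=np.abs((B-c)@V[1])<.008
    print("bar",len(B),c,V[0],t.min(),t.max(), "ends",c+V[0]*t.min(),c+V[0]*t.max(),"top z pct",np.percentile(B[:,2],[5,50,95]))
E
```

```text
top table z 5.102045639365767e-05 0.002151620227419922
crate 1840 z 0.06929209303366962 ((503.2809753417969, -204.8238067626953), (279.9654846191406, 171.8800048828125), 75.74449920654297) diag boxmid
standbase 2550 z 0.01975473848807681 ((510.48736572265625, 228.61624145507812), (148.74343872070312, 149.48745727539062), 12.684760093688965) diag boxmid
bar 577 [0.51384125 0.20337454 0.10036628] [-9.76216536e-01 -2.16795590e-01  9.73354989e-04] -0.10628400243911144 0.10178689790657262 ends [0.61759745 0.22641644 0.10026283] [0.4144752  0.18130759 0.10046536] top z pct [0.08918579 0.10236486 0.1053655 ]
scene table z -0.001332225002335693 0.002666268663400059
crate 1563 z 0.06383533652842595 ((502.48681640625, -207.33705139160156), (288.0403747558594, 180.94886779785156), 75.8008804321289) diag boxmid
standbase 1229 z 0.01856714702395984 ((511.57220458984375, 226.66177368164062), (156.49180603027344, 150.8746337890625), 11.967659950256348) diag boxmid
bar 232 [0.52960134 0.20574784 0.09793451] [ 0.97478783  0.22312272 -0.00222447] -0.12467067618977493 0.09386313195923918 ends [0.40807388 0.17793098 0.09821184] [0.62109797 0.22669083 0.09772572] top z pct [0.06715773 0.10064871 0.10379691]
```

```bash
cat >> h.py <<'E'
SC=np.array([.5105,.2286,0]); a=np.deg2rad(102.6); Rs=np.array([[np.cos(a),-np.sin(a),0],[np.sin(a),np.cos(a),0],[0,0,1]])
CC=np.array([.5033,-.2048,0]); b=np.deg2rad(75.75); Rc=np.array([[np.cos(b),-np.sin(b),0],[np.sin(b),np.cos(b),0],[0,0,1]])
E
python3 - <<'E'
from h import *
fig=[]
for n in["top","scene"]:
    P=np.load(f"pics/{n}X.npy").reshape(-1,3); im=cv2.imread(f"pics/{n}0.png").reshape(-1,3)
    L=(P-SC)@Rs
    m=(abs(L[:,0])<.1)&(abs(L[:,1])<.12)&(L[:,2]>.005)&(L[:,2]<.16)
    img=np.full((600,800,3),255,np.uint8)
    for p,c in zip(L[m],im[m]):
        if abs(p[1])<.036: cv2.circle(img,(int(400+p[0]*3500),int(560-p[2]*3500)),2,tuple(int(k) for k in c),-1)
    for k in range(-10,11,2): cv2.putText(img,str(k*10),(int(400+k*35),590),0,.4,(0,0,0))
    for k in range(0,16,2): cv2.putText(img,str(k*10),(2,int(560-k*35)),0,.4,(0,0,0))
    cv2.imwrite(f"pics/side_{n}.png",img)
    # crate profile near y=0
    L=(P-CC)@Rc
    m=(abs(L[:,0])<.15)&(abs(L[:,1])<.09)&(L[:,2]>.005)
    img=np.full((600,800,3),255,np.uint8)
    for p,c in zip(L[m],im[m]):
        if abs(p[1])<.02: cv2.circle(img,(int(400+p[0]*2500),int(560-p[2]*2500)),2,tuple(int(k) for k in c),-1)
    for k in range(-15,16,2): cv2.putText(img,str(k*10),(int(400+k*25),590),0,.4,(0,0,0))
    for k in range(0,16,2): cv2.putText(img,str(k*10),(2,int(560-k*25)),0,.4,(0,0,0))
    cv2.imwrite(f"pics/cr_{n}.png",img)
    m=(abs(L[:,0])<.04)&(abs(L[:,1])<.09)&(L[:,2]>.09)
    Q=L[m]; print(n,"mid plaque: y range",Q[:,1].min(),Q[:,1].max(),"zmax",np.percentile(Q[:,2],99.5),"x at top",Q[Q[:,2]>.12].mean(0) if (Q[:,2]>.12).any() else None)
E
```

```text
top mid plaque: y range -0.06350245996939967 0.054624194034495754 zmax 0.13588527232382128 x at top [-0.01132079 -0.00617173  0.12890428]
scene mid plaque: y range -0.06530062652553628 0.050215609987918554 zmax 0.13383896091165487 x at top [-0.01981077 -0.01503001  0.12725229]
```

View pics/side_top.png

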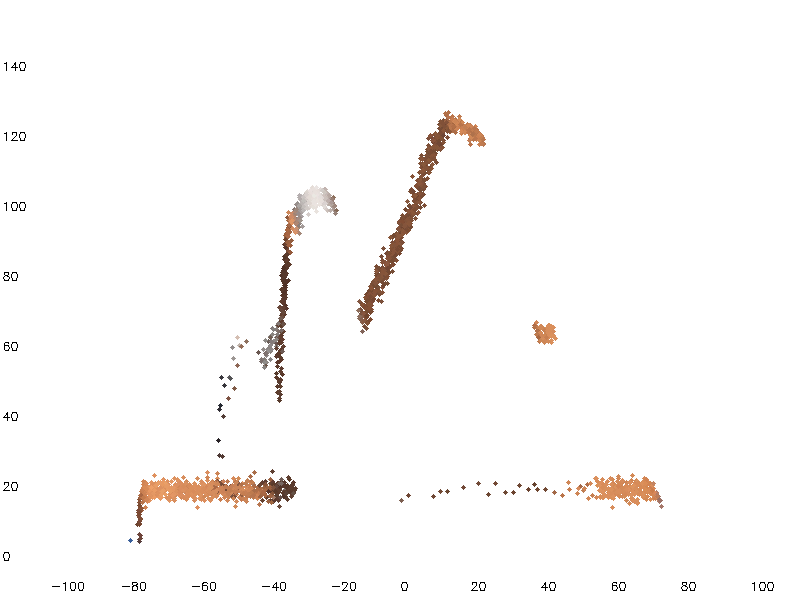

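View pics/side_scene.png

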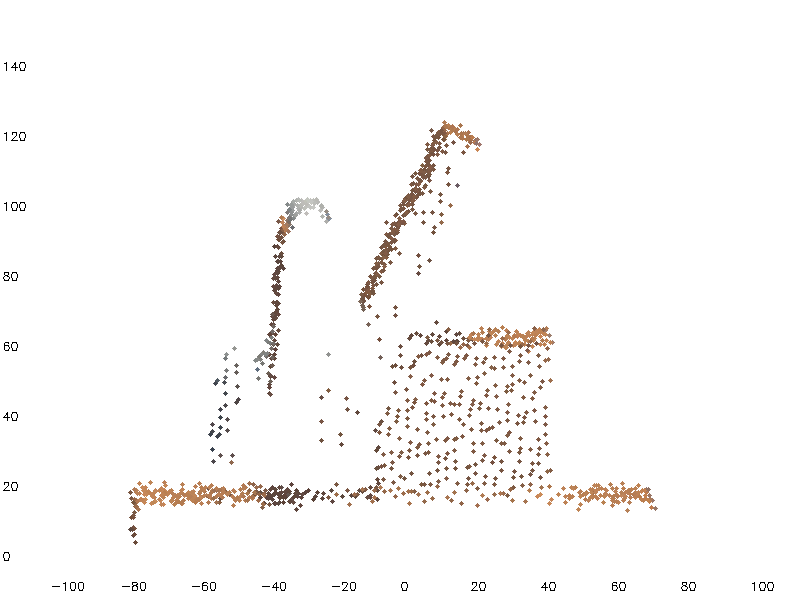

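View pics/cr_top.png

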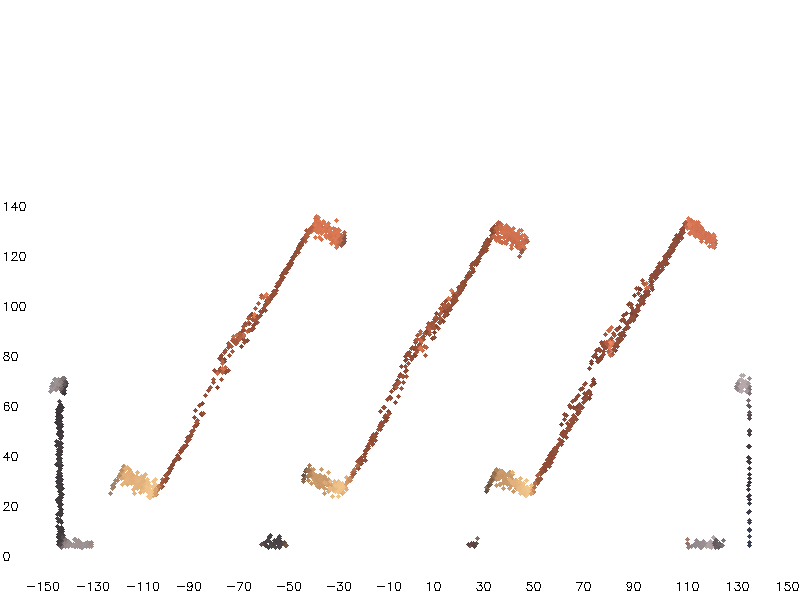

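```bash
python3 - <<'E'
from h import *
from scipy.optimize import least_squares
for n in["top","scene"]:
    P=np.load(f"pics/{n}X.npy").reshape(-1,3)
    L=(P-SC)@Rs*1000
    m=(abs(L[:,1])<34)&(L[:,0]>-16)&(L[:,0]<9)&(L[:,2]>68)&(L[:,2]<120)
    Q=L[m]; x0=Q[:,0]-(Q[:,2]-62)*np.tan(np.deg2rad(25)); print(n,"board X0",np.median(x0),x0.std()); 
    A=np.c_[Q[:,1:],np.ones(len(Q))]; k=np.linalg.lstsq(A,Q[:,0],rcond=None)[0]; print(" plane x=y*%.3f+z*%.3f+%.1f tilt %.1f yawerr %.2f"%(*k,np.degrees(np.arctan(k[1])),np.degrees(np.arctan(k[0]))))
    mm=(L[:,2]>105)&(L[:,0]>0)&(L[:,0]<25)&(abs(L[:,1])<60); print(" board y",np.percentile(L[mm][:,1],[.5,99.5]))
    m=(abs(L[:,1])<103)&(L[:,0]>-40)&(L[:,0]<-18)&(L[:,2]>97.5)&(L[:,2]<112); Q=L[m]
    f=lambda p:np.hypot(Q[:,0]-p[0]-p[2]*Q[:,1],Q[:,2]-p[1])-6
    r=least_squares(f,[-28,98,0],loss="soft_l1"); print(" bar axis",r.x, len(Q), "y rng",np.percentile(Q[:,1],[.3,99.7]))
    L=(P-CC)@Rc*1000
    # front plane of mid plaque
    im=cv2.imread(f"pics/{n}0.png").reshape(-1,3).astype(int); red=(im[:,2]-im[:,0]>50)
    if n=="top":
        for x1 in(-75,0,75):
            m=red&(abs(L[:,1])<75)&(L[:,2]>45)&(L[:,2]<128); Q=L[m]; u=Q[:,0]-Q[:,2]*np.tan(np.pi/6)
            med=-41+x1
            s=abs(u-med)<8; Q=Q[s]; 
            A=np.c_[Q[:,1:],np.ones(len(Q))]; k=np.linalg.lstsq(A,Q[:,0],rcond=None)[0]; print(" plaque plane",x1,k,np.degrees(np.arctan(k[1])),len(Q))
            for z in range(50,130,10):
                q=Q[abs(Q[:,2]-z)<5][:,1]; print((z,q.min().round(1),q.max().round(1),((q.min()+q.max())/2).round(1)),end=" ")
            print()
E
```

```text
top board X0 -14.523063801102637 1.3489268848051603
 plane x=y*-0.004+z*0.421+-39.3 tilt 22.8 yawerr -0.25
 board y [-37.33088145  36.71273471]
 bar axis [-2.37187838e+01  9.77385867e+01 -2.54838559e-04] 558 y rng [-101.42866822  101.83935402]
 plaque plane -75 [ 9.64270892e-05  5.94506399e-01 -1.14391753e+02] 30.731754224145927 639
(50, np.float64(-59.2), np.float64(46.6), np.float64(-6.3)) (60, np.float64(-65.3), np.float64(49.3), np.float64(-8.0)) (70, np.float64(-72.8), np.float64(56.8), np.float64(-8.0)) (80, np.float64(-72.9), np.float64(64.1), np.float64(-4.4)) (90, np.float64(-73.2), np.float64(62.1), np.float64(-5.6)) (100, np.float64(-69.0), np.float64(55.2), np.float64(-6.9)) (110, np.float64(-62.7), np.float64(47.5), np.float64(-7.6)) (120, np.float64(-56.1), np.float64(40.3), np.float64(-7.9)) 
 plaque plane 0 [ 2.55180350e-03  6.00255566e-01 -4.09300920e+01] 30.974522130311144 781
(50, np.float64(-52.7), np.float64(44.6), np.float64(-4.0)) (60, np.float64(-59.2), np.float64(50.1), np.float64(-4.6)) (70, np.float64(-63.7), np.float64(53.4), np.float64(-5.2)) (80, np.floa
[... 399 characters left out ...]
57.0), np.float64(62.6), np.float64(2.8)) (60, np.float64(-57.9), np.float64(63.7), np.float64(2.9)) (70, np.float64(-57.5), np.float64(62.7), np.float64(2.6)) (80, np.float64(-57.1), np.float64(63.8), np.float64(3.3)) (90, np.float64(-57.4), np.float64(63.9), np.float64(3.3)) (100, np.float64(-58.6), np.float64(62.0), np.float64(1.7)) (110, np.float64(-57.4), np.float64(63.1), np.float64(2.8)) (120, np.float64(-57.1), np.float64(63.6), np.float64(3.3)) 
scene board X0 -16.1259970518273 1.5298576714902197
 plane x=y*0.000+z*0.451+-43.5 tilt 24.3 yawerr 0.01
 board y [-41.91744258  34.81200878]
 bar axis [-2.63290894e+01  9.62496462e+01 -9.49295266e-04] 180 y rng [-100.49311337  102.38004038]
```

{"method": "step_arm", "body": {"plan": [{"dp": [0, 0, 0], "yaw": -6.6, "fingers": 100}, {"dp": [0, 0, 0], "yaw": -6.6, "fingers": 100}, {"dp": [0, 0, 0], "yaw": -6.6, "fingers": 100}, {"dp": [0, 0, 0], "yaw": -6.6, "fingers": 100}, {"dp": [0, 0, 0], "yaw": -6.6, "fingers": 100}, {"dp": [-15, 8, 2], "yaw": 0, "fingers": 100}, {"dp": [-30, 16.6, 4], "yaw": 0, "fingers": 100}, {"dp": [-30, 16.6, 4], "yaw": 0, "fingers": 100}, {"dp": [-30, 16.6, 4], "yaw": 0, "fingers": 100}, {"dp": [-30, 16.6, 4], "yaw": 0, "fingers": 100}, {"dp": [-30, 16.6, 4], "yaw": 0, "fingers": 100}, {"dp": [-30, 16.6, 4], "yaw": 0, "fingers": 100}, {"dp": [-30, 16.6, 4], "yaw": 0, "fingers": 100}, {"dp": [-30, 16.6, 4], "yaw": 0, "fingers": 100}, {"dp": [-30, 16.6, 4], "yaw": 0, "fingers": 100}, {"dp": [-30, 16.6, 4], "yaw": 0, "fingers": 100}]}}

```text
time_s: 1.48
tool_pos: [0.4764, 0.3584, 0.1943]
tcp_rot: [0.629, 0.778, -0.0, 0.0]
force: [0.4, 0.6, 0.1]
finger_gap: 0.0876
```

```bash
cat >> h.py <<'E'
def go(ctrl,T,th):
    s=ctrl.sense(); x,y,z,w=s["tcp_rot"]; t=np.arctan2(2*x*y,x*x-y*y); p=s["tool_pos"]
    d=(np.array(T)-p)*1000; X=np.array([np.cos(t),np.sin(t),0]);Y=np.array([np.sin(t),-np.cos(t),0])
    dth=(th-np.degrees(t)+90)%180-90
    print("t %.2f pos"%s["time_s"],p.round(4),"th %.2f"%np.degrees(t),"-> tool dp",np.round([d@X,d@Y,-d[2]],1),"yaw %.2f"%-dth,"F",s["force"].round(1),"gap %.4f"%s["finger_gap"])
def S(x,y,z): return SC+Rs@np.array([x,y,z])/1000
def C(x,y,z): return CC+Rc@np.array([x,y,z])/1000
E
python3 -c "
from plant import ctrl
from h import *
go(ctrl,S(-23.7,-84,160),102.6)"
```

```text
t 1.48 pos [0.4764 0.3584 0.1943] th 102.09 -> tool dp [-157.    90.4   34.3] yaw -0.51 F [0.4 0.6 0.1] gap 0.0876
```

{"method": "step_arm", "body": {"plan": [{"dp": [-30, 17.4, 6.5], "yaw": -0.5, "fingers": 100}, {"dp": [-30, 17.4, 6.5], "yaw": 0, "fingers": 100}, {"dp": [-30, 17.4, 6.5], "yaw": 0, "fingers": 100}, {"dp": [-30, 17.4, 6.5], "yaw": 0, "fingers": 90}, {"dp": [-20, 10, 4], "yaw": 0, "fingers": 60}, {"dp": [-10, 5, 2], "yaw": 0, "fingers": 60}, {"dp": [0, 0, 0], "yaw": 0, "fingers": 60}, {"dp": [0, 0, 0], "yaw": 0, "fingers": 60}]}}

```text
time_s: 2.15
tool_pos: [0.5902, 0.2339, 0.1625]
tcp_rot: [0.624, 0.781, -0.0, -0.0]
force: [-1.0, 0.4, 0.6]
finger_gap: 0.0577
```

```bash
python3 -c "
from plant import ctrl
from h import *
go(ctrl,S(-23.7,-84,92.7),102.6)
c=ctrl.get_calibration('wrist');im,d=ctrl.capture('wrist');cv2.imwrite('pics/w1.png',im[:,:,::-1])
X=unproj(d,c);np.save('pics/w1X.npy',X);print(proj(S(-23.7,-84,97.7),c),proj(S(-23.7,0,97.7),c))
"
```

```text
t 2.15 pos [0.5902 0.2339 0.1625] th 102.77 -> tool dp [-11.5   5.   69.8] yaw 0.17 F [-1.   0.4  0.6] gap 0.0577
[[261.92720076 237.37176228]] [[260.07799672 114.60339769]]
```

View pics/w1.png

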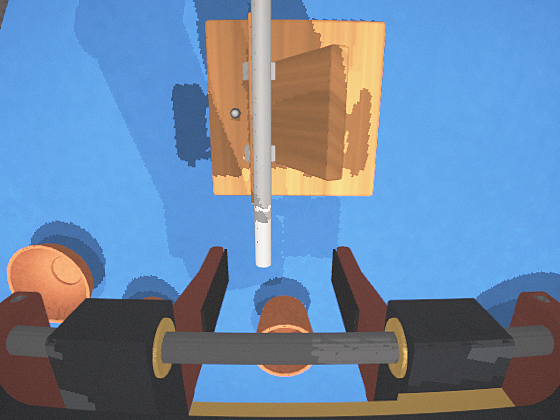

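{"method": "step_arm", "body": {"plan": [{"dp": [-5.5, 2.5, 5], "yaw": 0, "fingers": 60}, {"dp": [-6, 2.5, 10], "yaw": 0, "fingers": 60}, {"dp": [0, 0, 12], "yaw": 0, "fingers": 60}, {"dp": [0, 0, 12], "yaw": 0, "fingers": 60}, {"dp": [0, 0, 12], "yaw": 0, "fingers": 50}, {"dp": [0, 0, 10], "yaw": 0, "fingers": 40}, {"dp": [0, 0, 6], "yaw": 0, "fingers": 35}, {"dp": [0, 0, 3], "yaw": 0, "fingers": 30}, {"dp": [0, 0, 0], "yaw": 0, "fingers": 30}, {"dp": [0, 0, 0], "yaw": 0, "fingers": 30}]}}

```text
time_s: 3.03
tool_pos: [0.5985, 0.2239, 0.0928]
tcp_rot: [0.623, 0.782, 0.0, 0.0]
force: [0.1, -0.9, -0.9]
finger_gap: 0.0264
```

```bash
python3 -c "
from plant import ctrl
from h import *
go(ctrl,S(-23.7,-84,92.7),102.6)
c=ctrl.get_calibration('wrist');im,d=ctrl.capture('wrist');cv2.imwrite('pics/w2.png',im[:,:,::-1])
"
```

```text
t 3.03 pos [0.5985 0.2239 0.0928] th 102.88 -> tool dp [ 0.1 -0.8  0.1] yaw 0.28 F [ 0.1 -0.9 -0.9] gap 0.0264
```

View pics/w2.png

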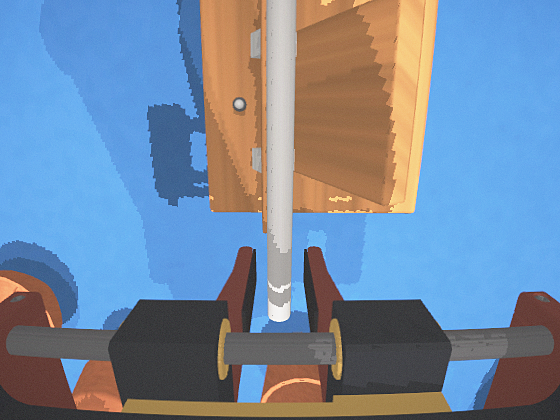

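{"method": "step_arm", "body": {"plan": [{"dp": [0, 0, 0], "yaw": 0, "fingers": 0}, {"dp": [0, 0, 0], "yaw": 0, "fingers": 0}, {"dp": [0, 0, 0], "yaw": 0, "fingers": 0}, {"dp": [0, 0, 0], "yaw": 0, "fingers": 0}, {"dp": [0, 0, 0], "yaw": 0, "fingers": 0}]}}

```text
time_s: 3.5
tool_pos: [0.5986, 0.2239, 0.0931]
tcp_rot: [0.623, 0.782, 0.0, 0.0]
force: [0.7, 0.5, 2.9]
finger_gap: 0.0111
```

```bash
python3 -c "
from plant import ctrl
from h import *
go(ctrl,S(-23.7,-84,92.7),102.6)
f=np.radians(np.linspace(73.5,143.5,15));p=36.9*np.c_[np.cos(f),np.sin(f)];d=np.diff(p,axis=0);print([(round(a,1),round(-b,1)) for a,b in d])
"
```

```text
t 3.50 pos [0.5986 0.2239 0.0931] th 102.87 -> tool dp [ 0.2 -1.   0.4] yaw 0.27 F [0.7 0.5 2.9] gap 0.0111
[(np.float64(-3.1), np.float64(-0.8)), (np.float64(-3.2), np.float64(-0.5)), (np.float64(-3.2), np.float64(-0.2)), (np.float64(-3.2), np.float64(0.1)), (np.float64(-3.2), np.float64(0.3)), (np.float64(-3.2), np.float64(0.6)), (np.float64(-3.1), np.float64(0.9)), (np.float64(-3.0), np.float64(1.2)), (np.float64(-2.9), np.float64(1.4)), (np.float64(-2.8), np.float64(1.7)), (np.float64(-2.6), np.float64(1.9)), (np.float64(-2.4), np.float64(2.1)), (np.float64(-2.2), np.float64(2.3)), (np.float64(-2.0), np.float64(2.5))]
```

{"method": "step_arm", "body": {"plan": [{"dp": [-3.1, 0, -0.8], "yaw": 0, "fingers": 0}, {"dp": [-3.2, 0, -0.5], "yaw": 0, "fingers": 0}, {"dp": [-3.2, 0, -0.2], "yaw": 0, "fingers": 0}, {"dp": [-3.2, 0, 0.1], "yaw": 0, "fingers": 0}, {"dp": [-3.2, 0, 0.3], "yaw": 0, "fingers": 0}, {"dp": [-3.2, 0, 0.6], "yaw": 0, "fingers": 0}, {"dp": [-3.1, 0, 0.9], "yaw": 0, "fingers": 0}]}}

```text
time_s: 4.08
tool_pos: [0.6028, 0.2063, 0.0941]
tcp_rot: [0.622, 0.783, 0.002, -0.001]
force: [-3.7, 6.5, 9.6]
finger_gap: 0.0113
```

```bash
python3 -c "
from plant import ctrl
from h import *
go(ctrl,S(-23.7-22.2,-84,92.7-.4),102.6)
"
```

```text
t 4.08 pos [0.6028 0.2063 0.0941] th 103.03 -> tool dp [-4.  -1.2  1.8] yaw 0.43 F [-3.7  6.5  9.6] gap 0.0113
```

Forces small; the arm lags a few mm. Continue along the arc.

{"method": "step_arm", "body": {"plan": [{"dp": [-3.0, 0, 1.2], "yaw": 0, "fingers": 0}, {"dp": [-2.9, 0, 1.4], "yaw": 0, "fingers": 0}, {"dp": [-2.8, 0, 1.7], "yaw": 0, "fingers": 0}, {"dp": [-2.6, 0, 1.9], "yaw": 0, "fingers": 0}, {"dp": [-2.4, 0, 2.1], "yaw": 0, "fingers": 0}, {"dp": [-2.2, 0, 2.3], "yaw": 0, "fingers": 0}, {"dp": [-2.0, 0, 2.5], "yaw": 0, "fingers": 0}, {"dp": [0, 0, 0], "yaw": 0, "fingers": 0}, {"dp": [0, 0, 0], "yaw": 0, "fingers": 0}]}}

```text
time_s: 4.83
tool_pos: [0.6073, 0.1849, 0.0789]
tcp_rot: [0.623, 0.782, 0.0, -0.0]
force: [0.0, 3.8, 0.1]
finger_gap: 0.0112
```

```bash
python3 -c "
from plant import ctrl
from h import *
go(ctrl,S(-63.4,-84,84.8-5),102.6)
c=ctrl.get_calibration('wrist');im,d=ctrl.capture('wrist');cv2.imwrite('pics/w3.png',im[:,:,::-1])
"
```

```text
t 4.83 pos [0.6073 0.1849 0.0789] th 102.89 -> tool dp [ 0.4 -0.9 -0.9] yaw 0.29 F [0.  3.8 0.1] gap 0.0112
```

View pics/w3.png

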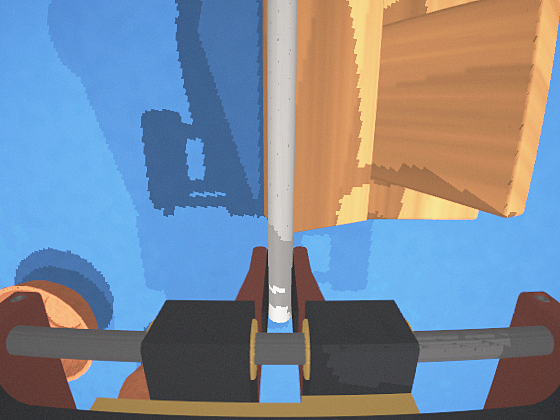

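{"method": "step_arm", "body": {"plan": [{"dp": [0, 0, 0], "yaw": 0, "fingers": 30}, {"dp": [0, 0, 0], "yaw": 0, "fingers": 30}, {"dp": [0, 0, 0], "yaw": 0, "fingers": 30}, {"dp": [0, 0, -10], "yaw": 0, "fingers": 40}, {"dp": [0, 0, -20], "yaw": 0, "fingers": 50}, {"dp": [0, 0, -30], "yaw": 0, "fingers": 55}, {"dp": [0, 0, -30], "yaw": 0, "fingers": 55}, {"dp": [0, 0, -30], "yaw": 6.8, "fingers": 55}, {"dp": [0, 0, 0], "yaw": 6.8, "fingers": 55}, {"dp": [0, 0, 0], "yaw": 6.8, "fingers": 55}, {"dp": [0, 0, 0], "yaw": 6.7, "fingers": 55}, {"dp": [0, 0, 0], "yaw": 0, "fingers": 55}]}}

```text
time_s: 5.88
tool_pos: [0.6073, 0.1844, 0.2001]
tcp_rot: [0.79, 0.612, 0.0, 0.0]
force: [-0.5, -0.8, 0.6]
finger_gap: 0.0487
```

```bash
python3 -c "
from plant import ctrl
from h import *
go(ctrl,C(37.8,-4.7,190),75.75)
"
```

```text
t 5.88 pos [0.6073 0.1844 0.2001] th 75.54 -> tool dp [-365.     1.1   10.1] yaw -0.21 F [-0.5 -0.8  0.6] gap 0.0487
```

{"method": "step_arm", "body": {"plan": [{"dp": [-15, 0, 0], "yaw": -0.2, "fingers": 55}, {"dp": [-35, 0, 1], "yaw": 0, "fingers": 55}, {"dp": [-35, 0, 1], "yaw": 0, "fingers": 55}, {"dp": [-35, 0, 1], "yaw": 0, "fingers": 55}, {"dp": [-35, 0, 1], "yaw": 0, "fingers": 55}, {"dp": [-35, 0, 1], "yaw": 0, "fingers": 55}, {"dp": [-35, 0, 1], "yaw": 0, "fingers": 55}, {"dp": [-35, 0, 1], "yaw": 0, "fingers": 55}, {"dp": [-35, 0, 1], "yaw": 0, "fingers": 55}, {"dp": [-35, 0, 1], "yaw": 0, "fingers": 55}, {"dp": [-20, 1, 1], "yaw": 0, "fingers": 55}, {"dp": [-10, 0, 0], "yaw": 0, "fingers": 55}, {"dp": [-5, 0, 0], "yaw": 0, "fingers": 55}, {"dp": [0, 0, 0], "yaw": 0, "fingers": 55}, {"dp": [0, 0, 0], "yaw": 0, "fingers": 55}]}}

```text
time_s: 7.13
tool_pos: [0.52, -0.1684, 0.1892]
tcp_rot: [0.787, 0.617, 0.0, -0.0]
force: [0.9, 0.5, -0.9]
finger_gap: 0.0485
```

```bash
cat > side.py <<'E'
import sys
from h import *
def side(n,X,im,frame,out,ylim=.036):
    P=X.reshape(-1,3); im=im.reshape(-1,3); L=(P-(SC if frame=="S" else CC))@(Rs if frame=="S" else Rc)
    m=(abs(L[:,0])<.15)&(abs(L[:,1])<ylim)&(L[:,2]>-.01)&(L[:,2]<.25)
    img=np.full((600,800,3),255,np.uint8); k=2300
    for p,c in zip(L[m],im[m]): cv2.circle(img,(int(400+p[0]*k),int(580-p[2]*k)),1,tuple(int(q) for q in c[::-1]),-1)
    for q in range(-140,160,20): cv2.putText(img,str(q),(int(400+q*k/1000),595),0,.35,(0,0,0)); cv2.putText(img,str(q),(2,int(580-q*k/1000)),0,.35,(0,0,0))
    cv2.imwrite(out,img); return L
E
python3 -c "
from plant import ctrl
from side import *
go(ctrl,C(37.8,-4.7,126),75.75)
im,d=ctrl.capture('top');c=ctrl.get_calibration('top');X=unproj(d,c);side('top',X,im,'S','pics/s2.png',.12);np.save('pics/top2X.npy',X);cv2.imwrite('pics/top2.png',im[:,:,::-1])
c=ctrl.get_calibration('wrist');im,d=ctrl.capture('wrist');cv2.imwrite('pics/w4.png',im[:,:,::-1])
X=unproj(d,c);L=side('w',X,im,'C','pics/s3.png',.03)*1000
red=(im[...,0].astype(int)-im[...,2]>50).reshape(-1)
for z in range(60,135,10):
  q=L[red&(abs(L[:,2]-z)<4)&(abs(L[:,0]-.6*L[:,2]+41)<7)]
  if len(q): print(z,len(q),q[:,1].min().round(1),q[:,1].max().round(1),q[:,[1]].min()/2+q[:,1].max()/2)
print(proj(C(25.5,-4.7,112),c),proj(C(50,-4.7,127),c))
"
```

```text
t 7.13 pos [ 0.52   -0.1684  0.1892] th 76.13 -> tool dp [-1.6 -2.6 63.2] yaw 0.38 F [ 0.9  0.5 -0.9] gap 0.0485
60 328 -54.1 53.4 -0.34688191513119904
70 515 -63.7 56.4 -3.661913205527128
80 550 -64.7 58.2 -3.276540798756294
90 714 -64.7 57.7 -3.5307745604109364
100 896 -61.6 55.5 -3.036138853449355
110 808 -57.2 50.9 -3.1929236558211223
120 832 -49.0 41.9 -3.535344144682469
130 916 -35.0 29.5 -2.765984788018054
[[258.58710538 221.85248847]] [[292.54107853 229.38483624]]
```

View pics/w4.png

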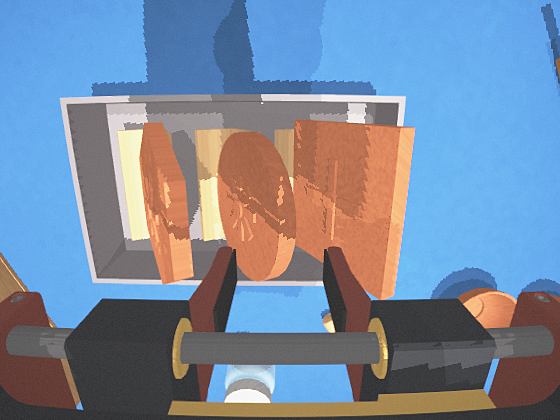

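View pics/s2.png

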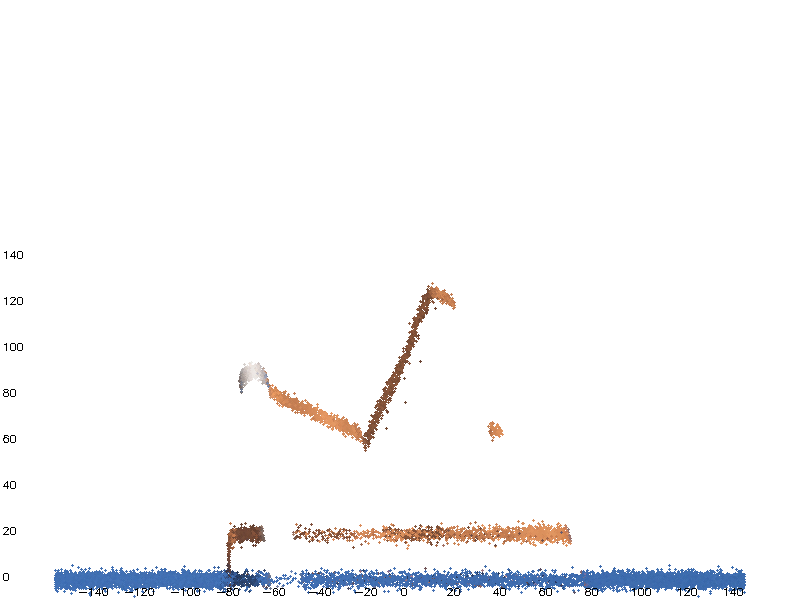

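View pics/s3.png

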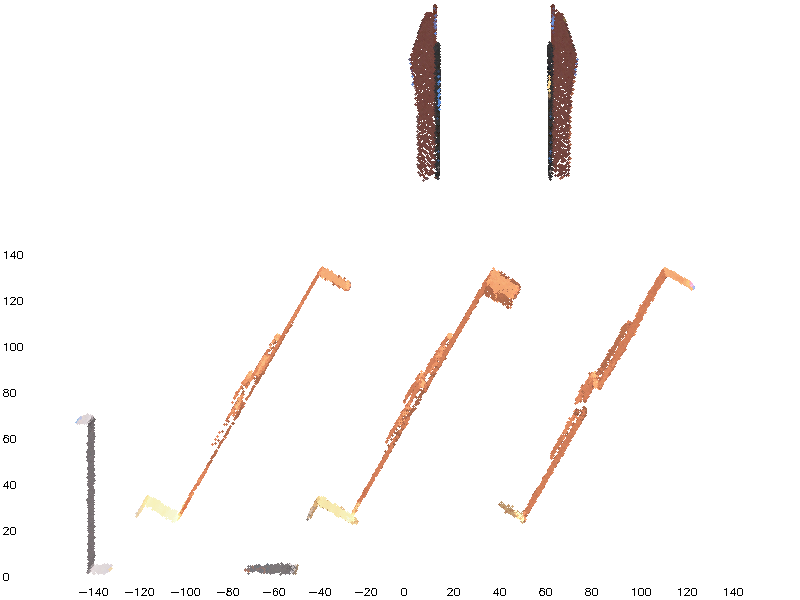

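{"method": "step_arm", "body": {"plan": [{"dp": [-0.8, -2, 3], "yaw": 0.4, "fingers": 55}, {"dp": [-0.8, -1.5, 6], "yaw": 0, "fingers": 55}, {"dp": [0, 0, 10], "yaw": 0, "fingers": 55}, {"dp": [0, 0, 12], "yaw": 0, "fingers": 55}, {"dp": [0, 0, 12], "yaw": 0, "fingers": 55}, {"dp": [0, 0, 10], "yaw": 0, "fingers": 55}, {"dp": [0, 0, 6], "yaw": 0, "fingers": 55}, {"dp": [0, 0, 4], "yaw": 0, "fingers": 55}, {"dp": [0, 0, 0], "yaw": 0, "fingers": 45}, {"dp": [0, 0, 0], "yaw": 0, "fingers": 40}]}}

```text
time_s: 8.07
tool_pos: [0.5161, -0.1704, 0.1261]
tcp_rot: [0.79, 0.613, -0.0, 0.0]
force: [-1.3, 0.5, 0.2]
finger_gap: 0.0379
```

```bash
python3 -c "
from plant import ctrl
from side import *
go(ctrl,C(37.8,-3.8,126),75.75)
c=ctrl.get_calibration('wrist');im,d=ctrl.capture('wrist');cv2.imwrite('pics/w5.png',im[:,:,::-1])
X=unproj(d,c);L=side('w',X,im,'C','pics/s5.png',.06)
X=np.load('pics/top2X.npy');L=((X.reshape(-1,3)-SC)@Rs)*1000
m=(abs(L[:,1])<34)&(L[:,2]>70)&(L[:,2]<120)&(abs(L[:,0]+14-(L[:,2]-62)*.466)<6);Q=L[m]; print('X0',np.median(Q[:,0]-(Q[:,2]-62)*.4663))
A=np.c_[Q[:,2],np.ones(len(Q))];print(np.linalg.lstsq(A,Q[:,0],rcond=None)[0])
m=(abs(L[:,1])<55)&(L[:,0]<-24)&(L[:,0]>-54)&(L[:,2]>50)&(L[:,2]<90);Q=L[m];A=np.c_[Q[:,0],Q[:,1],np.ones(len(Q))];k=np.linalg.lstsq(A,Q[:,2],rcond=None)[0];print('ledge',k,np.degrees(np.arctan(k[0])),np.percentile(Q[:,1],[1,99]))
m=(abs(L[:,1])<103)&(L[:,0]<-54)&(L[:,0]>-72)&(L[:,2]>83);Q=L[m];print('bar',Q.mean(0),np.percentile(Q[:,1],[.3,99.7]),np.percentile(Q[:,2],95))
"
```

```text
t 8.07 pos [ 0.5161 -0.1704  0.1261] th 75.59 -> tool dp [ 1.3 -0.1  0.1] yaw -0.16 F [-1.3  0.5  0.2] gap 0.0379
X0 -14.724683360900988
[  0.4255707  -39.80533367]
ledge [-4.59732009e-01  9.86193711e-04  5.55051865e+01] -24.689755829239743 [-53.33242621  53.76069411]
bar [-64.00660406   1.12422769  89.168136  ] [-102.42091375  101.82060181] 92.48550673607292
```

View pics/w5.png

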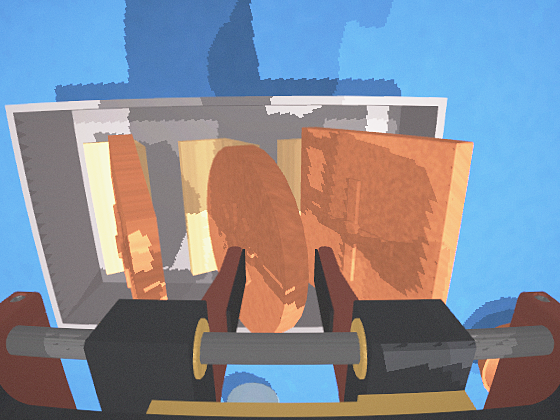

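View pics/s5.png

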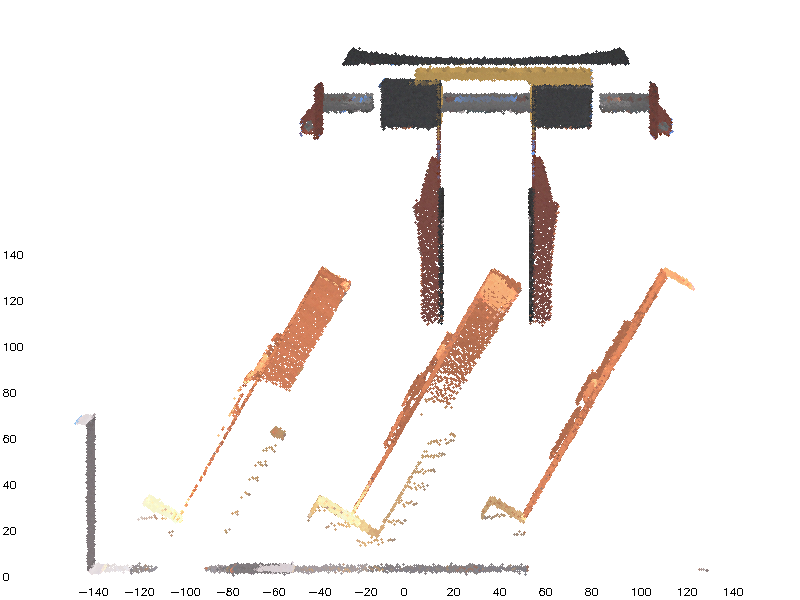

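{"method": "step_arm", "body": {"plan": [{"dp": [0.7, 0, 0], "yaw": -0.1, "fingers": 34}, {"dp": [0.6, 0, 0], "yaw": 0, "fingers": 30}, {"dp": [0, 0, 0], "yaw": 0, "fingers": 28}, {"dp": [0, 0, 0], "yaw": 0, "fingers": 26}, {"dp": [0, 0, 0], "yaw": 0, "fingers": 24}, {"dp": [0, 0, 0], "yaw": 0, "fingers": 24}]}}

```text
time_s: 8.62
tool_pos: [0.5171, -0.1691, 0.127]
tcp_rot: [0.79, 0.614, 0.001, 0.001]
force: [-0.1, 2.1, 7.1]
finger_gap: 0.0227
```

```bash
python3 -c "
from plant import ctrl
from side import *
go(ctrl,C(37.8,-3.8,126),75.75)
c=ctrl.get_calibration('wrist');im,d=ctrl.capture('wrist')
X=unproj(d,c);L=side('w',X,im,'C','pics/s6.png',.06)
"
```

```text
t 8.62 pos [ 0.5171 -0.1691  0.127 ] th 75.70 -> tool dp [-0.2 -0.8  1. ] yaw -0.05 F [-0.1  2.1  7.1] gap 0.0227
```

View pics/s6.png

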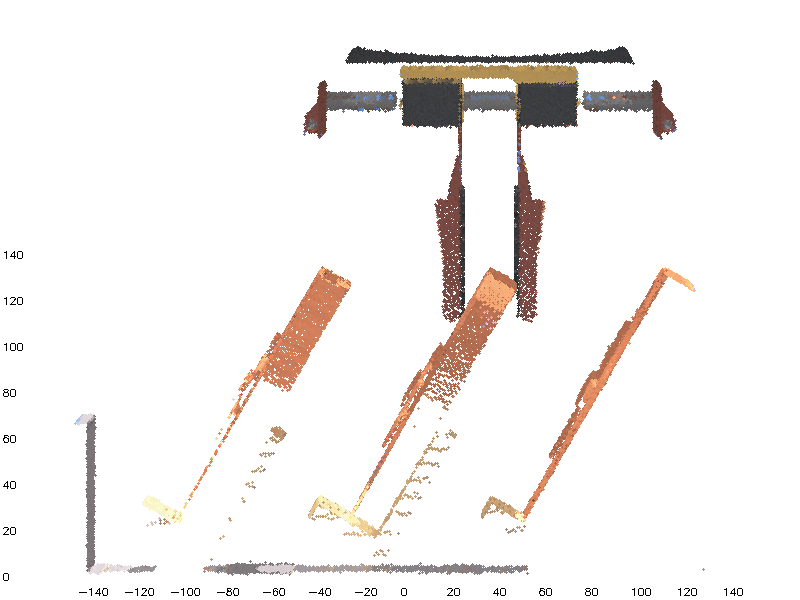

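{"method": "step_arm", "body": {"plan": [{"dp": [0, 0, -1], "yaw": 0, "fingers": 20}, {"dp": [0, 0, -2], "yaw": 0, "fingers": 10}, {"dp": [0, 0, -3], "yaw": 0, "fingers": 0}, {"dp": [0, 0, -3], "yaw": 0, "fingers": 0}, {"dp": [0, 0, -3], "yaw": 0, "fingers": 0}, {"dp": [0, 0, -3], "yaw": 0, "fingers": 0}]}}

```text
time_s: 9.17
tool_pos: [0.5157, -0.1695, 0.1411]
tcp_rot: [0.79, 0.613, -0.0, -0.0]
force: [-0.5, -3.5, -3.6]
finger_gap: 0.021
```

```bash
python3 -c "
from plant import ctrl
from side import *
go(ctrl,C(37.8,-3.8,141),75.75)
c=ctrl.get_calibration('wrist');im,d=ctrl.capture('wrist');cv2.imwrite('pics/w7.png',im[:,:,::-1])
X=unproj(d,c);L=side('w',X,im,'C','pics/s7.png',.06)
"
```

```text
t 9.17 pos [ 0.5157 -0.1695  0.1411] th 75.65 -> tool dp [0.5 0.5 0.1] yaw -0.10 F [-0.5 -3.5 -3.6] gap 0.0210
```

View pics/s7.png

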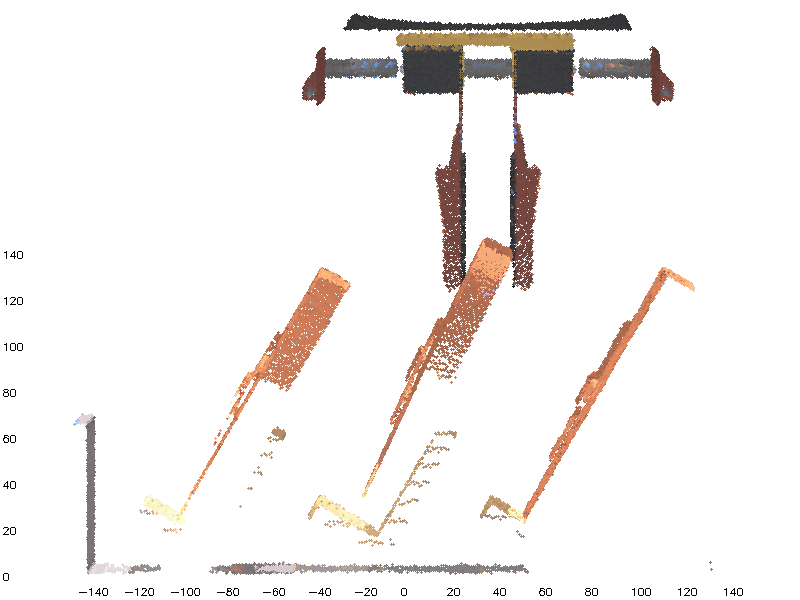

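View pics/w7.png

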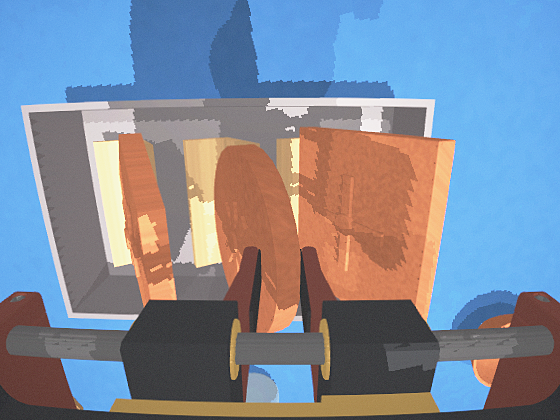

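{"method": "step_arm", "body": {"plan": [{"dp": [0, 0, -3], "yaw": 0, "fingers": 0}, {"dp": [0, 0, -4], "yaw": 0, "fingers": 0}, {"dp": [0, 0, -5], "yaw": 0, "fingers": 0}, {"dp": [0, 0, -5], "yaw": 0, "fingers": 0}, {"dp": [0, 0, -5], "yaw": 0, "fingers": 0}, {"dp": [0, 0, -5], "yaw": 0, "fingers": 0}, {"dp": [0, 0, -5], "yaw": 0, "fingers": 0}, {"dp": [0, 0, -3], "yaw": 0, "fingers": 0}]}}

```text
time_s: 9.88
tool_pos: [0.5166, -0.169, 0.177]
tcp_rot: [0.79, 0.614, 0.0, 0.0]
force: [-0.4, -2.4, -3.2]
finger_gap: 0.0175
```

```bash
python3 -c "
from plant import ctrl
from side import *
go(ctrl,C(37.8,-3.8,176),75.75)
c=ctrl.get_calibration('wrist');im,d=ctrl.capture('wrist');cv2.imwrite('pics/w8.png',im[:,:,::-1])
X=unproj(d,c);L=side('w',X,im,'C','pics/s8.png',.06)
"
```

```text
t 9.88 pos [ 0.5166 -0.169   0.177 ] th 75.70 -> tool dp [-0.2 -0.3  1. ] yaw -0.05 F [-0.4 -2.4 -3.2] gap 0.0175
```

View pics/s8.png

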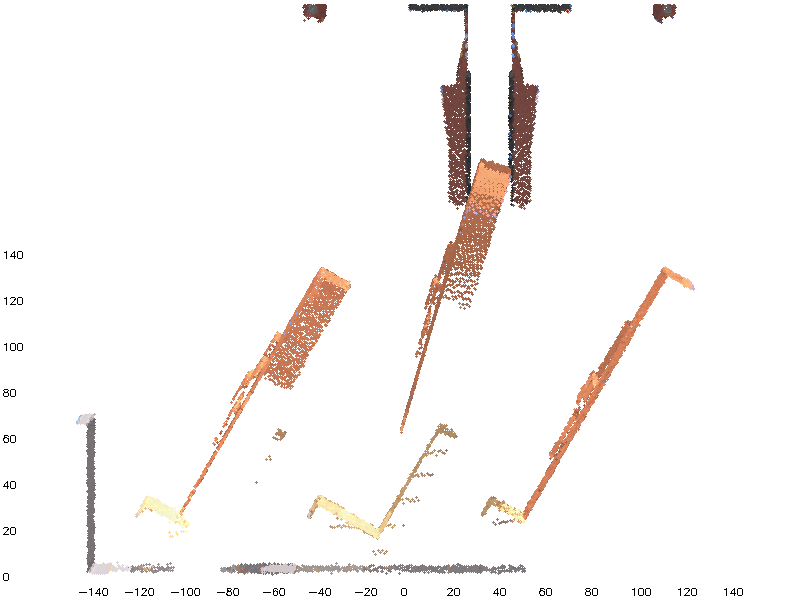

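{"method": "step_arm", "body": {"plan": [{"dp": [0, 0, -4], "yaw": 0, "fingers": 0}, {"dp": [0, 0, -5], "yaw": 0, "fingers": 0}, {"dp": [0, 0, -5], "yaw": 0, "fingers": 0}, {"dp": [0, 0, -5], "yaw": 0, "fingers": 0}, {"dp": [0, 0, -5], "yaw": 0, "fingers": 0}, {"dp": [0, 0, -8], "yaw": 0, "fingers": 0}, {"dp": [0, 0, -10], "yaw": 0, "fingers": 0}, {"dp": [0, 0, -12], "yaw": 0, "fingers": 0}, {"dp": [0, 0, -12], "yaw": 0, "fingers": 0}, {"dp": [0, 0, -12], "yaw": 0, "fingers": 0}, {"dp": [0, 0, -12], "yaw": 0, "fingers": 0}, {"dp": [0, 0, -12], "yaw": 0, "fingers": 0}, {"dp": [0, 0, -10], "yaw": 0, "fingers": 0}, {"dp": [0, 0, -6], "yaw": 0, "fingers": 0}, {"dp": [0, 0, 0], "yaw": 0, "fingers": 0}]}}

```text
time_s: 11.18
tool_pos: [0.517, -0.1693, 0.2959]
tcp_rot: [0.79, 0.613, 0.001, 0.001]
force: [-0.2, -0.2, -4.0]
finger_gap: 0.0137
```

```bash
python3 -c "
from plant import ctrl
from side import *
go(ctrl,C(37.8,-3.8,290),75.75)
c=ctrl.get_calibration('wrist');im,d=ctrl.capture('wrist');cv2.imwrite('pics/w9.png',im[:,:,::-1])
s=ctrl.sense();X=unproj(d,c);x,y,z,w=s['tcp_rot'];t=np.arctan2(2*x*y,x*x-y*y)
R=np.c_[[np.cos(t),np.sin(t),0],[np.sin(t),-np.cos(t),0],[0,0,-1]]
L=((X.reshape(-1,3)-s['tool_pos'])@R)*1000
col=im.reshape(-1,3).astype(int); m=(abs(L[:,0])<60)&(abs(L[:,1])<90)&(L[:,2]>-60)&(L[:,2]<140)
img=np.full((600,800,3),255,np.uint8)
for p,q in zip(L[m],col[m]):
  cv2.circle(img,(int(200+p[0]*2.5),int(200+p[2]*2.5)),1,tuple(int(k) for k in q[::-1]),-1)
  cv2.circle(img,(int(550+p[1]*2.5),int(200+p[2]*2.5)),1,tuple(int(k) for k in q[::-1]),-1)
cv2.imwrite('pics/t9.png',img);np.save('pics/t9.npy',np.c_[L,col])
im,d=ctrl.capture('scene');cv2.imwrite('pics/sc9.png',im[:,:,::-1])
"
```

```text
t 11.18 pos [ 0.517  -0.1693  0.2959] th 75.68 -> tool dp [ 0.  -0.8  5.9] yaw -0.07 F [-0.2 -0.2 -4. ] gap 0.0137
```

View pics/t9.png

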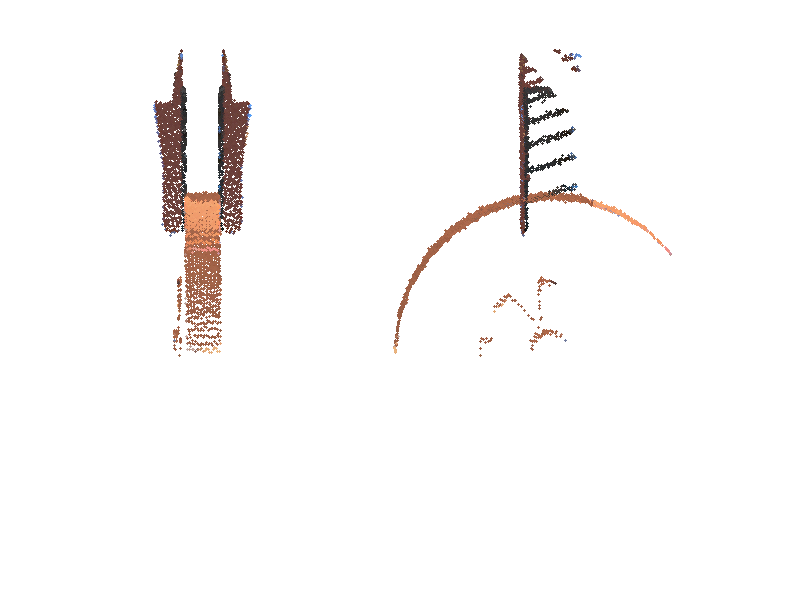

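View pics/w9.png

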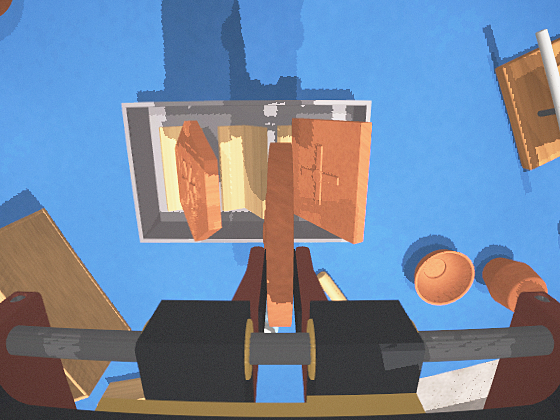

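View pics/sc9.png

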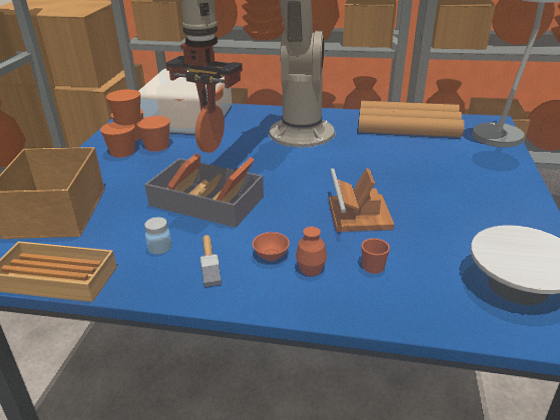

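```bash
python3 - <<'E'
from h import *
from scipy.optimize import least_squares
D=np.load("pics/t9.npy");L=D[:,:3];c=D[:,3:]
m=(c[:,0]-c[:,2]>40)&(abs(L[:,0]-1)<6)&(L[:,2]>-5)&(L[:,2]<70)&(abs(L[:,1])<70)
Q=L[m];r0=least_squares(lambda p:np.hypot(Q[:,1]-p[0],Q[:,2]-p[1])-62,[0,60],loss="soft_l1",f_scale=1);print(r0.x,np.abs(r0.fun).mean(),len(Q))
r=least_squares(lambda p:np.hypot(Q[:,1]-p[0],Q[:,2]-p[1])-p[2],[0,60,62],loss="soft_l1",f_scale=1);print(r.x)
m=(c[:,0]-c[:,2]>40)&(abs(L[:,0]-1)<15)&(L[:,2]>0)&(L[:,2]<50);q=L[m];
for z in(3,12,25,45):
  k=q[abs(q[:,2]-z)<4];print(z,np.percentile(k[:,0],[2,50,98]))
m=(c.max(1)<70)&(abs(L[:,0])<12)&(L[:,2]>-40)&(L[:,2]<12);k=L[m];print("pads",np.median(k[k[:,0]<0][:,0]),np.median(k[k[:,0]>0][:,0]))
E
```

```text
[ 0.17016578 60.66770904] 0.42305565910673576 4193
[ 0.09273125 60.46627991 61.80862167]
3 [-10.87176927   0.73620733  13.00132412]
12 [-11.11599702   1.26249263  13.08644899]
25 [-5.69212588  0.76516341  7.81106164]
45 [-8.64039607  0.47071565  7.90808626]
pads -6.065492749154698 7.957901956809157
```

{"method": "step_arm", "body": {"plan": [{"dp": [0, 0, 0], "yaw": -4, "fingers": 0}, {"dp": [0, 0, 0], "yaw": -5, "fingers": 0}, {"dp": [0, 0, 0], "yaw": -5, "fingers": 0}, {"dp": [0, 0, 0], "yaw": -5, "fingers": 0}, {"dp": [0, 0, 0], "yaw": -5, "fingers": 0}, {"dp": [0, 0, 0], "yaw": -2.9, "fingers": 0}, {"dp": [0, 0, 0], "yaw": 0, "fingers": 0}, {"dp": [0, 0, 0], "yaw": 0, "fingers": 0}]}}

```text
time_s: 11.95
tool_pos: [0.5159, -0.169, 0.2934]
tcp_rot: [0.626, 0.78, -0.0, -0.001]
force: [0.1, -0.9, -3.2]
finger_gap: 0.0131
```

```bash
python3 -c "
from plant import ctrl
from side import *
go(ctrl,S(-24,-.1,270),102.6)
"
```

```text
t 11.95 pos [ 0.5159 -0.169   0.2934] th 102.48 -> tool dp [365.4  80.8  23.4] yaw -0.12 F [ 0.1 -0.9 -3.2] gap 0.0131
```

{"method": "step_arm", "body": {"plan": [{"dp": [8, 1.8, 0], "yaw": -0.1, "fingers": 0}, {"dp": [16, 3.5, 0], "yaw": 0, "fingers": 0}, {"dp": [24, 5.3, 0], "yaw": 0, "fingers": 0}, {"dp": [28, 6.2, 0], "yaw": 0, "fingers": 0}, {"dp": [28, 6.2, 0], "yaw": 0, "fingers": 0}, {"dp": [28, 6.2, 1], "yaw": 0, "fingers": 0}, {"dp": [28, 6.2, 1], "yaw": 0, "fingers": 0}, {"dp": [28, 6.2, 1], "yaw": 0, "fingers": 0}, {"dp": [28, 6.2, 1], "yaw": 0, "fingers": 0}, {"dp": [28, 6.2, 1], "yaw": 0, "fingers": 0}, {"dp": [28, 6.2, 1], "yaw": 0, "fingers": 0}, {"dp": [28, 6.2, 1], "yaw": 0, "fingers": 0}, {"dp": [24, 5.3, 1], "yaw": 0, "fingers": 0}, {"dp": [20, 4.4, 0], "yaw": 0, "fingers": 0}, {"dp": [12, 2.7, 0], "yaw": 0, "fingers": 0}, {"dp": [7, 1.4, 0], "yaw": 0, "fingers": 0}, {"dp": [2, 0.8, 0], "yaw": 0, "fingers": 0}, {"dp": [0, 0, 0], "yaw": 0, "fingers": 0}, {"dp": [0, 0, 0], "yaw": 0, "fingers": 0}]}}

```text
time_s: 13.53
tool_pos: [0.5155, 0.2033, 0.2861]
tcp_rot: [0.625, 0.78, -0.0, 0.0]
force: [-0.2, -0.8, -3.6]
finger_gap: 0.0139
```

```bash
cat > tool.py <<'E'
from plant import ctrl
from side import *
from scipy.optimize import least_squares
def plq(tag):
    """wrist picture; circle fit of plaque in tool (y,z), and stand-frame side view"""
    s=ctrl.sense(); c=ctrl.get_calibration('wrist');im,d=ctrl.capture('wrist');cv2.imwrite(f'pics/w{tag}.png',im[:,:,::-1])
    X=unproj(d,c); side('w',X,im,'S',f'pics/s{tag}.png',.06)
    Ls=((X.reshape(-1,3)-SC)@Rs)*1000; col=im.reshape(-1,3).astype(int)
    return s,Ls,col
E
python3 -c "
from tool import *
go(ctrl,S(-24,-.1,215),102.6)
s,L,c=plq('10')
im,d=ctrl.capture('top');cv2.imwrite('pics/top10.png',im[:,:,::-1]);cc=ctrl.get_calibration('top');side('t',unproj(d,cc),im,'S','pics/st10.png',.06)
"
```

```text
t 13.53 pos [0.5155 0.2033 0.2861] th 102.57 -> tool dp [ 1.8  0.8 71.1] yaw -0.03 F [-0.2 -0.8 -3.6] gap 0.0139
```

View pics/s10.png

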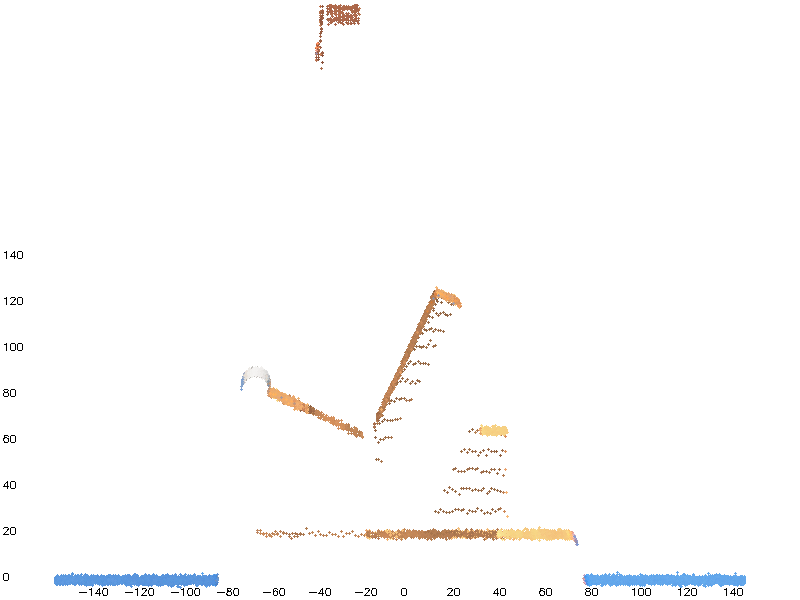

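View pics/st10.png

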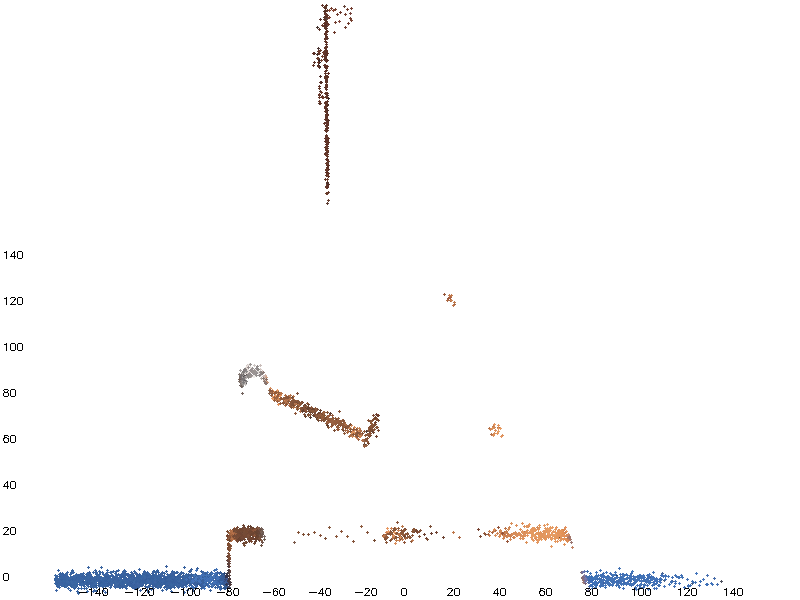

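View pics/w10.png

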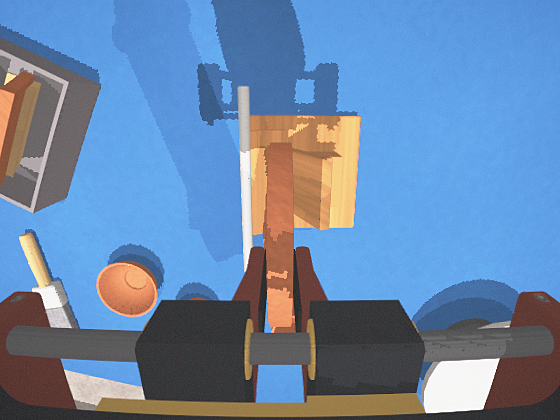

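```bash
python3 -c "
from tool import *
im,d=ctrl.capture('top');cc=ctrl.get_calibration('top');X=unproj(d,cc);L=((X.reshape(-1,3)-SC)@Rs)*1000
m=(abs(L[:,0]+33)<4)&(L[:,2]>163)&(L[:,2]<290)&(abs(L[:,1])<90);Q=L[m]
for z in range(170,280,10):
  q=Q[abs(Q[:,2]-z)<5][:,1]; print(z,len(q),q.min().round(1),q.max().round(1),(q.min()+q.max())/2)
k=np.polyfit(Q[:,1],Q[:,0],1);print('yaw err deg',np.degrees(np.arctan(k[0])))
s,L,c=plq('11')
c0=ctrl.get_calibration('wrist')
m=(abs(L[:,0]+66)<8)&(L[:,2]>80)&(L[:,2]<100);Q=L[m];print('wrist bar',np.percentile(Q[:,1],[.5,99.5]),Q.mean(0))
m=(L[:,2]>14)&(L[:,2]<26)&(abs(L[:,0])<100)&(abs(L[:,1])<100);Q=L[m];print('base y',np.percentile(Q[:,1],[.5,99.5]))
m=(L[:,2]>70)&(L[:,2]<119)&(abs(L[:,0]+14-(L[:,2]-62)*.466)<6)&(abs(L[:,1])<45);Q=L[m];print('wrist board X0',np.median(Q[:,0]-(Q[:,2]-62)*.4663),np.percentile(Q[:,1],[.5,99.5]))
m=(L[:,2]>190)&(L[:,2]<300)&(abs(L[:,1])<80)&(c[:,0]-c[:,2]>40)&(abs(L[:,0]+25)<20);Q=L[m]
r=least_squares(lambda p:np.hypot(Q[:,1]-p[0],Q[:,2]-p[1])-62,[0,225],loss='soft_l1');print('wrist plaque yz',r.x,np.percentile(Q[:,0],[2,98]))
"
```

```text
170 13 -31.3 21.4 -4.958041003331655
180 40 -42.3 46.4 2.054503670262605
190 42 -45.8 46.3 0.286557031469755
200 34 -42.7 55.5 6.397695866663252
210 48 -58.0 58.9 0.4335144672095055
220 41 -59.4 60.4 0.4924260398141804
230 50 -60.2 61.4 0.5813074690171014
240 40 -59.1 59.8 0.36940362514190994
250 33 -56.1 57.9 0.9062295313230564
260 21 26.4 52.5 39.457744664760675
270 37 26.9 47.1 36.99570412610524
yaw err deg -0.0790607221099047
wrist bar [-99.5203134  104.02511403] [-63.09261578  13.9032433   89.66793893]
base y [-73.41689102  74.76812827]
wrist board X0 -13.621038490547937 [-36.08631753  37.96073256]
wrist plaque yz [  0.57686844 224.48930865] [-37.69540451 -11.50062931]
```

{"method": "step_arm", "body": {"plan": [{"dp": [0.9, 0.4, 3], "yaw": 0, "fingers": 0}, {"dp": [0.9, 0.3, 7], "yaw": 0, "fingers": 0}, {"dp": [0, 0, 10], "yaw": 0, "fingers": 0}, {"dp": [0, 0, 12], "yaw": 0, "fingers": 0}, {"dp": [0, 0, 12], "yaw": 0, "fingers": 0}, {"dp": [0, 0, 12], "yaw": 0, "fingers": 0}, {"dp": [0, 0, 10], "yaw": 0, "fingers": 0}, {"dp": [0, 0, 7], "yaw": 0, "fingers": 0}, {"dp": [0, 0, 4], "yaw": 0, "fingers": 0}, {"dp": [0, 0, 3], "yaw": 0, "fingers": 0}, {"dp": [0, 0, 2], "yaw": 0, "fingers": 0}, {"dp": [0, 0, 0], "yaw": 0, "fingers": 0}, {"dp": [0, 0, 0], "yaw": 0, "fingers": 0}]}}

```text
time_s: 14.82
tool_pos: [0.5157, 0.2068, 0.2045]
tcp_rot: [0.625, 0.781, 0.0, 0.0]
force: [-0.7, 0.6, -3.2]
finger_gap: 0.0136
```

```bash
python3 -c "
from tool import *
go(ctrl,S(-24,.1,192),102.6)
s,L,c=plq('12')
im,d=ctrl.capture('top');cc=ctrl.get_calibration('top');side('t',unproj(d,cc),im,'S','pics/st12.png',.06)
"
```

```text
t 14.82 pos [0.5157 0.2068 0.2045] th 102.68 -> tool dp [-1.6 -0.5 12.5] yaw 0.08 F [-0.7  0.6 -3.2] gap 0.0136
```

View pics/st12.png

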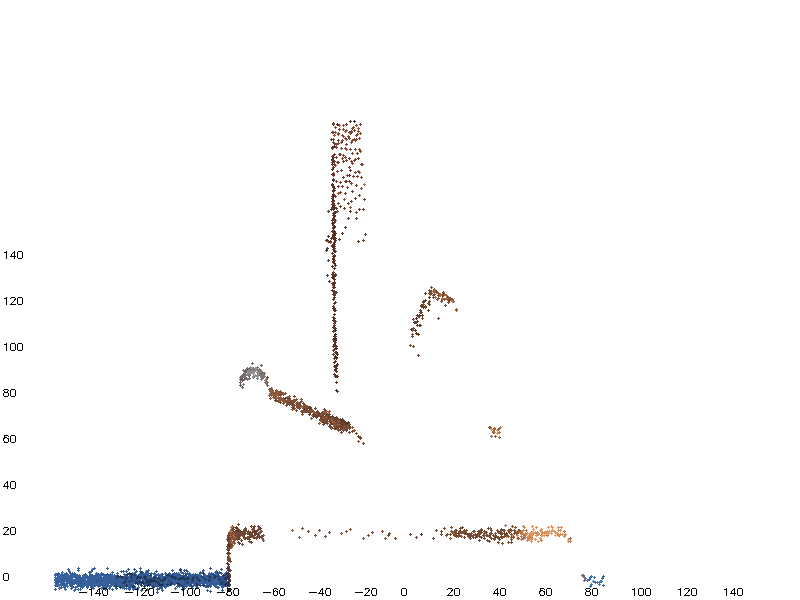

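{"method": "step_arm", "body": {"plan": [{"dp": [-1, -0.3, 2], "yaw": 0, "fingers": 0}, {"dp": [0, 0, 2], "yaw": 0, "fingers": 0}, {"dp": [0, 0, 2], "yaw": 0, "fingers": 0}, {"dp": [0, 0, 2], "yaw": 0, "fingers": 0}, {"dp": [0, 0, 1], "yaw": 0, "fingers": 0}, {"dp": [0, 0, 1], "yaw": 0, "fingers": 0}, {"dp": [0, 0, 0], "yaw": 0, "fingers": 0}, {"dp": [0, 0, 0], "yaw": 0, "fingers": 0}]}}

```text
time_s: 15.58
tool_pos: [0.5154, 0.2056, 0.1941]
tcp_rot: [0.625, 0.781, -0.0, -0.0]
force: [-0.1, -0.5, -3.4]
finger_gap: 0.014
```

{"method": "step_arm", "body": {"plan": [{"dp": [0, 0, 0.7], "yaw": 0, "fingers": 0}, {"dp": [0, 0, 0.7], "yaw": 0, "fingers": 0}, {"dp": [0, 0, 0], "yaw": 0, "fingers": 0}]}}

```text
time_s: 15.83
tool_pos: [0.5153, 0.2056, 0.1926]
tcp_rot: [0.625, 0.781, -0.0, -0.0]
force: [-0.1, -0.1, -3.5]
finger_gap: 0.0139
```

{"method": "step_arm", "body": {"plan": [{"dp": [0, 0, 0.7], "yaw": 0, "fingers": 0}, {"dp": [0, 0, 0.5], "yaw": 0, "fingers": 0}, {"dp": [0, 0, 0], "yaw": 0, "fingers": 0}]}}

```text
time_s: 16.08
tool_pos: [0.5156, 0.2057, 0.1919]
tcp_rot: [0.625, 0.781, 0.0, 0.0]
force: [-0.7, 0.0, 0.5]
finger_gap: 0.0136
```

{"method": "step_arm", "body": {"plan": [{"dp": [0, 0, 0.4], "yaw": 0, "fingers": 0}, {"dp": [0, 0, 0], "yaw": 0, "fingers": 0}]}}

```text
time_s: 16.25
tool_pos: [0.5158, 0.2058, 0.1917]
tcp_rot: [0.625, 0.781, 0.0, 0.0]
force: [-1.4, -0.2, 3.1]
finger_gap: 0.0136
```

```bash
python3 -c "
from tool import *
go(ctrl,S(-24,.1,192),102.6)
s,L,c=plq('13')
im,d=ctrl.capture('top');cc=ctrl.get_calibration('top');X=unproj(d,cc);side('t',X,im,'S','pics/st13.png',.06);L=((X.reshape(-1,3)-SC)@Rs)*1000
m=(abs(L[:,0]+30)<4)&(L[:,2]>95)&(L[:,2]<170)&(abs(L[:,1])<90);Q=L[m]
for z in range(100,170,10):
  q=Q[abs(Q[:,2]-z)<5][:,1]; print(z,len(q),q.min().round(1),q.max().round(1),(q.min()+q.max())/2)
"
```

```text
t 16.25 pos [0.5158 0.2058 0.1917] th 102.68 -> tool dp [-0.6 -0.3 -0.3] yaw 0.08 F [-1.4 -0.2  3.1] gap 0.0136
100 16 -55.1 47.7 -3.694298948586006
110 17 -56.0 55.6 -0.16624972928425663
120 21 -59.8 57.7 -1.048847346685065
130 33 -60.9 60.5 -0.19656377223985544
140 27 -59.4 59.1 -0.16196009947985957
150 28 -58.7 58.8 0.021976752945661815
160 25 -55.0 54.4 -0.34249762591343824
```

View pics/st13.png

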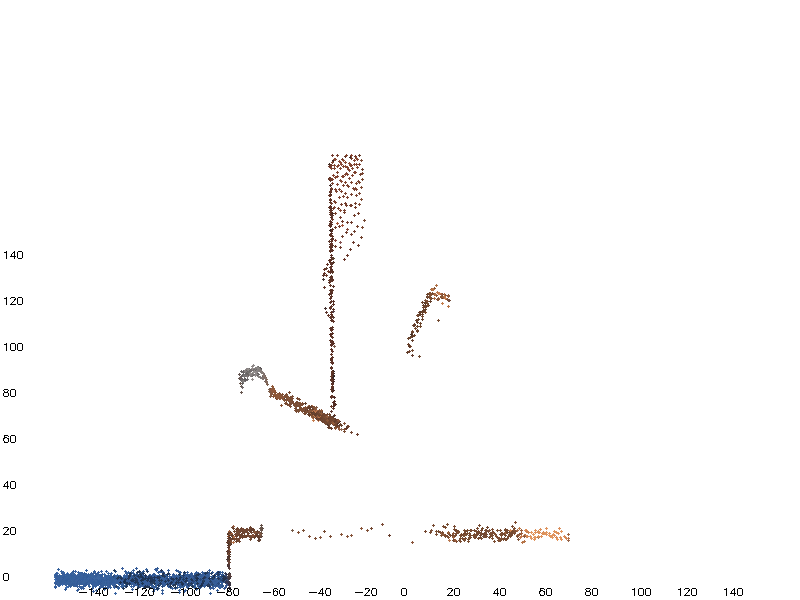

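View pics/w13.png

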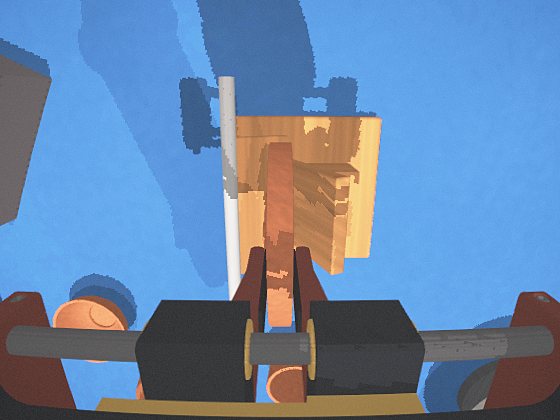

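{"method": "step_arm", "body": {"plan": [{"dp": [0, 0, 0], "yaw": 0, "fingers": 17}, {"dp": [0, 0, 0], "yaw": 0, "fingers": 19}, {"dp": [0, 0, 0], "yaw": 0, "fingers": 21}, {"dp": [1, 0, 0], "yaw": 0, "fingers": 21}, {"dp": [2, 0, 0.3], "yaw": 0, "fingers": 21}, {"dp": [2, 0, 0.3], "yaw": 0, "fingers": 22}, {"dp": [2, 0, 0.4], "yaw": 0, "fingers": 22}, {"dp": [2, 0, 0.4], "yaw": 0, "fingers": 22}, {"dp": [0, 0, 0], "yaw": 0, "fingers": 23}, {"dp": [0, 0, 0], "yaw": 0, "fingers": 23}]}}

```text
time_s: 17.18
tool_pos: [0.5133, 0.2147, 0.1896]
tcp_rot: [0.624, 0.781, -0.0, -0.0]
force: [-0.5, 0.1, -0.1]
finger_gap: 0.0198
```

```bash
python3 -c "
from tool import *
go(ctrl,S(28,-.2,183),102.6)
s,L,c=plq('14')
im,d=ctrl.capture('top');cc=ctrl.get_calibration('top');X=unproj(d,cc);side('t',X,im,'S','pics/st14.png',.06)
"
```

```text
t 17.18 pos [0.5133 0.2147 0.1896] th 102.71 -> tool dp [42.2  0.6  6.6] yaw 0.11 F [-0.5  0.1 -0.1] gap 0.0198
```

View pics/st14.png

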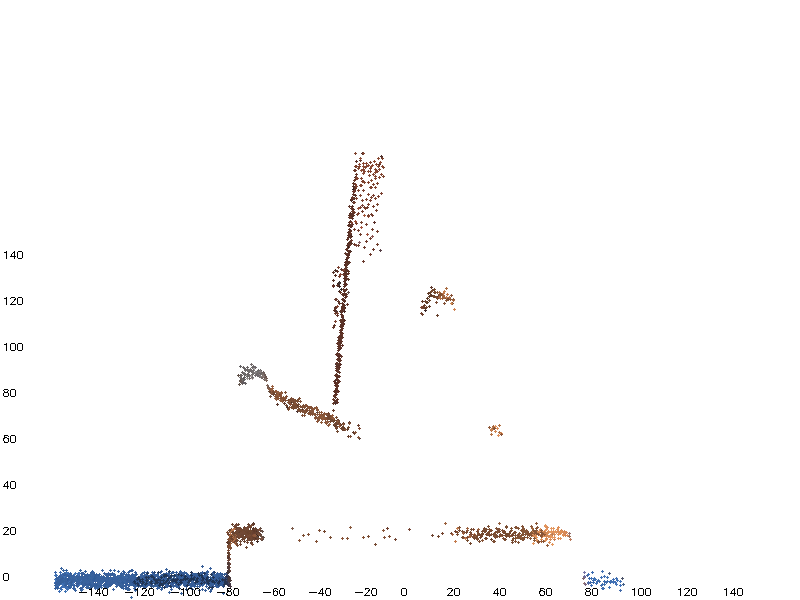

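View pics/w14.png

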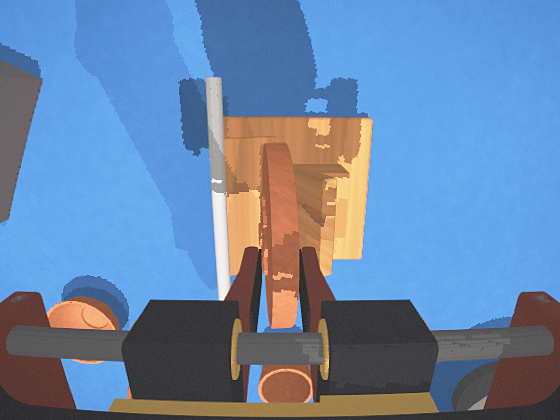

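{"method": "step_arm", "body": {"plan": [{"dp": [1.5, 0, 0.2], "yaw": 0, "fingers": 23}, {"dp": [2.5, 0, 0.4], "yaw": 0, "fingers": 23}, {"dp": [2.5, 0, 0.4], "yaw": 0, "fingers": 24}, {"dp": [2.5, 0, 0.4], "yaw": 0, "fingers": 24}, {"dp": [2.5, 0, 0.4], "yaw": 0, "fingers": 25}, {"dp": [2.5, 0, 0.4], "yaw": 0, "fingers": 25}, {"dp": [2.5, 0, 0.4], "yaw": 0, "fingers": 26}, {"dp": [2.5, 0, 0.4], "yaw": 0, "fingers": 26}, {"dp": [2.5, 0, 0.4], "yaw": 0, "fingers": 27}, {"dp": [2.5, 0, 0.4], "yaw": 0, "fingers": 27}, {"dp": [0, 0, 0], "yaw": 0, "fingers": 27}, {"dp": [0, 0, 0], "yaw": 0, "fingers": 27}]}}

```text
time_s: 18.28
tool_pos: [0.5081, 0.2381, 0.1859]
tcp_rot: [0.625, 0.781, 0.0, -0.0]
force: [-0.6, 1.2, -0.1]
finger_gap: 0.0239
```

```bash
python3 -c "
from tool import *
go(ctrl,S(28,-.2,183),102.6)
s,L,c=plq('15')
im,d=ctrl.capture('top');cc=ctrl.get_calibration('top');X=unproj(d,cc);side('t',X,im,'S','pics/st15.png',.06)
"
```

```text
t 18.28 pos [0.5081 0.2381 0.1859] th 102.70 -> tool dp [18.2  0.5  2.9] yaw 0.10 F [-0.6  1.2 -0.1] gap 0.0239
```

View pics/st15.png

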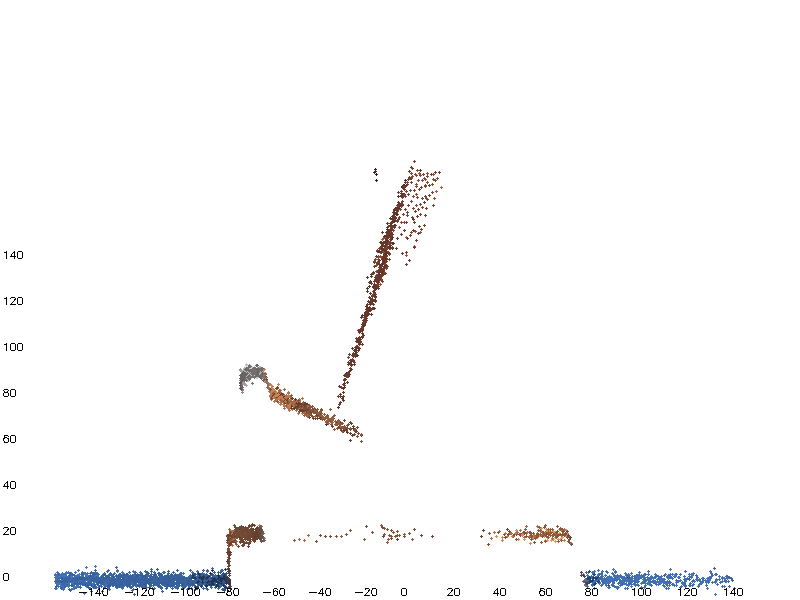

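{"method": "step_arm", "body": {"plan": [{"dp": [1.5, 0, 0.2], "yaw": 0, "fingers": 27}, {"dp": [2.5, 0, 0.4], "yaw": 0, "fingers": 27}, {"dp": [2.5, 0, 0.4], "yaw": 0, "fingers": 28}, {"dp": [2.5, 0, 0.4], "yaw": 0, "fingers": 28}, {"dp": [2.5, 0, 0.4], "yaw": 0, "fingers": 29}, {"dp": [2, 0, 0.4], "yaw": 0, "fingers": 29}, {"dp": [1.5, 0, 0.2], "yaw": 0, "fingers": 29}, {"dp": [0, 0, 0], "yaw": 0, "fingers": 29}, {"dp": [0, 0, 0], "yaw": 0, "fingers": 29}]}}

```text
time_s: 19.13
tool_pos: [0.5049, 0.2526, 0.1836]
tcp_rot: [0.625, 0.781, 0.0, -0.0]
force: [0.3, 1.5, 0.2]
finger_gap: 0.0255
```

```bash
cat > chk.py <<'E'
from tool import *
def chk(tag):
    im,d=ctrl.capture('top');cc=ctrl.get_calibration('top');X=unproj(d,cc);cv2.imwrite(f'pics/top{tag}.png',im[:,:,::-1]);side('t',X,im,'S',f'pics/st{tag}.png',.065)
    L=((X.reshape(-1,3)-SC)@Rs)*1000; c=im.reshape(-1,3).astype(int)
    # board frame
    t=np.radians(25); X0=-14.7
    B=np.c_[(L[:,0]-X0)*np.cos(t)-(L[:,2]-62)*np.sin(t), L[:,1], (L[:,0]-X0)*np.sin(t)+(L[:,2]-62)*np.cos(t)]
    m=(abs(B[:,0]+14)<5)&(B[:,2]>6)&(B[:,2]<126)&(abs(B[:,1])<70)&(np.hypot(B[:,1],B[:,2]-62)>32)&(np.hypot(B[:,1],B[:,2]-62)<61); Q=B[m]
    A=np.c_[Q[:,1],Q[:,2]-62,np.ones(len(Q))];k=np.linalg.lstsq(A,Q[:,0],rcond=None)[0]
    print("front plane in board frame: x at centre %.1f (want -14), rel yaw %.2f deg, rel tilt %.2f deg"%(k[2],*np.degrees(k[:2])),len(Q))
    m=(abs(B[:,0]+14-0)<4)&(B[:,2]>3)&(B[:,2]<130)&(abs(B[:,1])<75);Q=B[m]
    for z in range(25,125,15):
        q=Q[abs(Q[:,2]-z)<5][:,1]; 
        if len(q): print((z,q.min().round(1),q.max().round(1),((q.min()+q.max())/2).round(1)),end=' ')
    print('z rng',Q[:,2].min(),np.percentile(Q[:,2],99.7))
E
python3 -c "
from chk import *
go(ctrl,S(28,-.2,183),102.6)
chk('16'); plq('16')
"
```

```text
t 19.13 pos [0.5049 0.2526 0.1836] th 102.69 -> tool dp [3.4 0.5 0.6] yaw 0.09 F [0.3 1.5 0.2] gap 0.0255
front plane in board frame: x at centre -15.7 (want -14), rel yaw -0.01 deg, rel tilt 0.05 deg 610
(25, np.float64(21.7), np.float64(48.9), np.float64(35.3)) (40, np.float64(22.0), np.float64(57.4), np.float64(39.7)) (55, np.float64(21.2), np.float64(59.8), np.float64(40.5)) (70, np.float64(-58.9), np.float64(60.5), np.float64(0.8)) (85, np.float64(-57.6), np.float64(58.5), np.float64(0.4)) (100, np.float64(-49.7), np.float64(50.9), np.float64(0.6)) (115, np.float64(27.5), np.float64(39.5), np.float64(33.5)) z rng 3.435075029526786 116.50062076156458
```

View pics/st16.png

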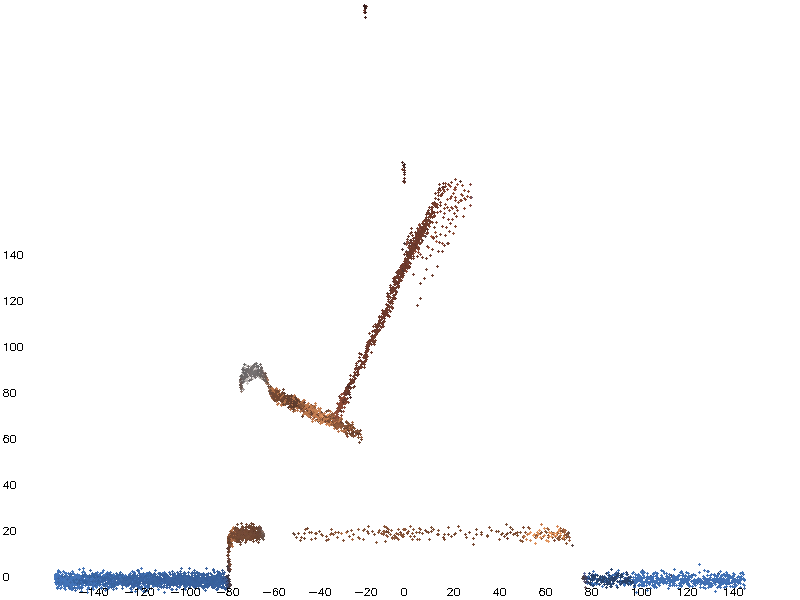

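View pics/w16.png

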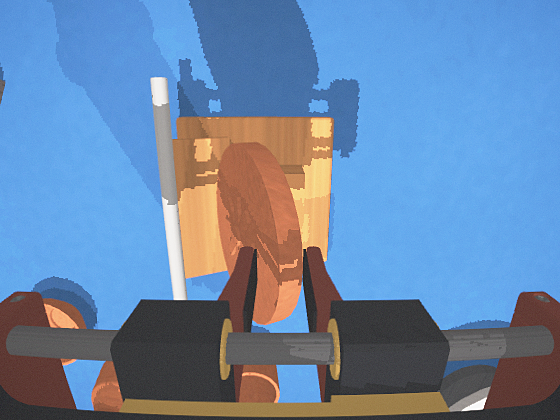

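{"method": "step_arm", "body": {"plan": [{"dp": [0.5, 0, 0], "yaw": 0, "fingers": 30}, {"dp": [0.5, 0, 0], "yaw": 0, "fingers": 32}, {"dp": [0.5, 0, 0], "yaw": 0, "fingers": 34}, {"dp": [0.5, 0, 0], "yaw": 0, "fingers": 36}, {"dp": [0.5, 0, 0], "yaw": 0, "fingers": 38}, {"dp": [0.5, 0, 0], "yaw": 0, "fingers": 42}, {"dp": [0, 0, 0], "yaw": 0, "fingers": 42}, {"dp": [0, 0, 0], "yaw": 0, "fingers": 42}]}}

```text
time_s: 19.9
tool_pos: [0.5042, 0.2554, 0.1836]
tcp_rot: [0.625, 0.781, -0.0, 0.0]
force: [1.4, -0.1, -0.1]
finger_gap: 0.037
```

```bash
python3 -c "
from chk import *
go(ctrl,S(28,-.2,183),102.6)
chk('17'); s,L,c=plq('17')
"
```

```text
t 19.90 pos [0.5042 0.2554 0.1836] th 102.69 -> tool dp [0.5 0.5 0.6] yaw 0.09 F [ 1.4 -0.1 -0.1] gap 0.0370
front plane in board frame: x at centre -14.5 (want -14), rel yaw -0.08 deg, rel tilt 1.02 deg 613
(25, np.float64(-40.8), np.float64(48.9), np.float64(4.1)) (40, np.float64(21.6), np.float64(55.8), np.float64(38.7)) (55, np.float64(21.1), np.float64(59.8), np.float64(40.4)) (70, np.float64(-59.0), np.float64(60.5), np.float64(0.7)) (85, np.float64(-57.2), np.float64(58.0), np.float64(0.4)) (100, np.float64(-51.0), np.float64(50.9), np.float64(-0.0)) (115, np.float64(27.5), np.float64(39.0), np.float64(33.3)) z rng 3.546726567455414 116.16410300433547
```

View pics/w17.png

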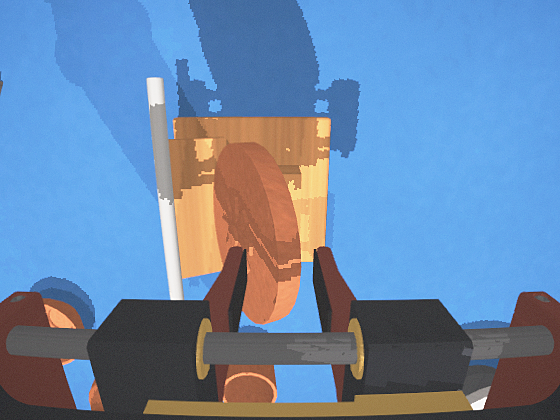

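View pics/s17.png

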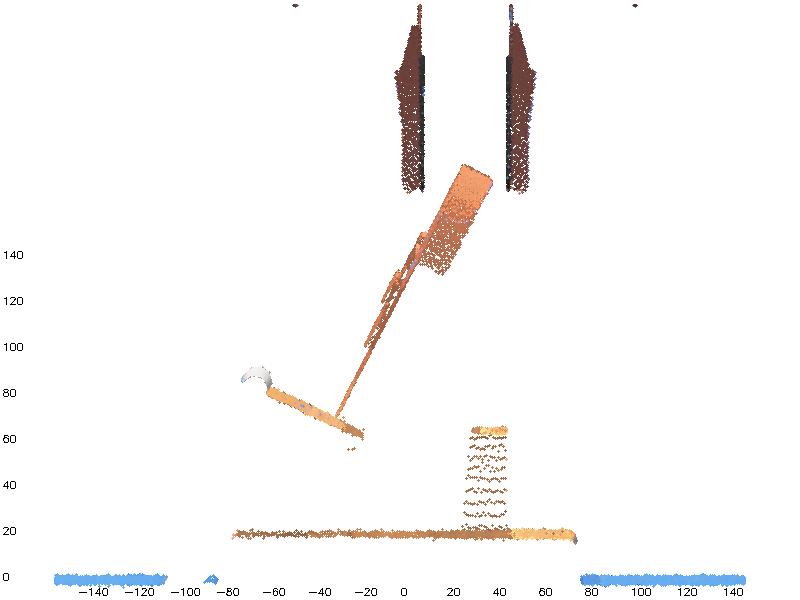

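```bash
python3 -c "
from tool import *
s,L,c=plq('18')
red=(c[:,0]-c[:,2]>40)
def fit(m,lab):
    Q=L[m]
    for _ in range(6):
        A=np.c_[Q[:,1],Q[:,2],np.ones(len(Q))];k=np.linalg.lstsq(A,Q[:,0],rcond=None)[0];r=Q[:,0]-A@k;Q=Q[abs(r)<max(2*r.std(),.8)]
    print(lab,len(Q),k,'tilt %.2f'%np.degrees(np.arctan(k[1])),'yaw %.2f'%np.degrees(np.arctan(k[0])),r.std());return k
f=fit(red&(L[:,2]>72)&(L[:,2]<172)&(abs(L[:,0]+27-(L[:,2]-68)*.466)<4)&(np.hypot(L[:,1],(L[:,2]-118)/.906)>33)&(np.hypot(L[:,1],(L[:,2]-118)/.906)<60),'front')
m=(L[:,0]<-33)&(L[:,0]>-54)&(L[:,2]>60)&(L[:,2]<90)&(abs(L[:,1])<58)&(abs(L[:,2]-(55.5-.46*L[:,0]))<4);Q=L[m];k=np.polyfit(Q[:,0],Q[:,2],1);print('ledge',k,np.degrees(np.arctan(k[0])))
zi=(k[1]+k[0]*f[2])/(1-k[0]*f[1]);print('intersect x,z',f[1]*zi+f[2],zi)
m=(abs(L[:,0]+66)<8)&(L[:,2]>80)&(L[:,2]<100);Q=L[m];print('bar x',np.percentile(Q[:,0],[2,98]),Q[:,2].max())
m=red&(L[:,2]>125)&(L[:,2]<200)&(abs(L[:,1])<75)&(L[:,0]>f[1]*L[:,2]+f[2]+1)&(L[:,0]<f[1]*L[:,2]+f[2]+15);Q=L[m]
t=np.radians(25);r=least_squares(lambda p:np.hypot(Q[:,1]-p[0],(Q[:,0]*np.sin(t)+Q[:,2]*np.cos(t))-p[1])-62,[0,118],loss='soft_l1');print('rim circle y,zb',r.x, abs(r.fun).mean())
X=np.load('pics/w1X.npy')
L=((X.reshape(-1,3)-SC)@Rs)*1000
fit((L[:,2]>75)&(L[:,2]<118)&(abs(L[:,0]+14-(L[:,2]-62)*.466)<6)&(abs(L[:,1])<35),'board in w1')
"
```

```text
front 4463 [ 4.22094421e-03  5.10757431e-01 -6.39366383e+01] tilt 27.06 yaw 0.24 0.2422745310076213
ledge [-0.47511993 55.24284249] -25.413324547270356
intersect x,z -28.745295364053653 68.90030532760048
bar x [-67.74552072 -58.12769031] 92.43964564177912
rim circle y,zb [  0.25357902 112.18346286] 0.7767624867147193
board in w1 3933 [ 4.03004299e-03  4.67225972e-01 -4.24688467e+01] tilt 25.04 yaw 0.23 0.33802766814469376
```

```bash
python3 -c "
from chk import *
go(ctrl,S(-38,-.2,245),102.6)
s=ctrl.sense();print(s['joint_positions'].round(3))
c=ctrl.get_calibration('wrist');C0=-c['R'].T@c['t'];print('cam',(Rs.T@(C0-s['tool_pos']))*1000, 'fwd',Rs.T@c['R'][2])
"
```

```text
t 20.05 pos [0.5042 0.2554 0.1836] th 102.69 -> tool dp [-65.5   0.4 -61.4] yaw 0.09 F [ 0.8  1.3 -0.9] gap 0.0370
[-0.533  0.357 -0.058  1.872  0.026  0.913  1.19 ]
cam [  0.88970462  83.62326979 147.94224413] fwd [ 1.07721209e-04 -3.04184654e-01 -9.52613082e-01]
```

{"method": "step_arm", "body": {"plan": [{"dp": [0, 0, -6], "yaw": 0, "fingers": 42}, {"dp": [0, 0, -15], "yaw": 0, "fingers": 42}, {"dp": [0, 0, -25], "yaw": 0, "fingers": 42}, {"dp": [0, 0, -25], "yaw": 0, "fingers": 42}, {"dp": [0, 0, -10], "yaw": 0, "fingers": 42}, {"dp": [0, 0, 0], "yaw": 0, "fingers": 42}]}}

```text
time_s: 20.55
tool_pos: [0.5056, 0.2562, 0.2675]
tcp_rot: [0.625, 0.781, 0.003, 0.001]
force: [-0.1, -0.1, -0.4]
finger_gap: 0.0368
```

{"method": "step_arm", "body": {"plan": [{"dp": [-25, 0, 0], "yaw": 0, "fingers": 42}, {"dp": [-25, 0, 0], "yaw": 0, "fingers": 42}, {"dp": [-15, 0, 0], "yaw": 0, "fingers": 42}, {"dp": [0, 0, 0], "yaw": 6.5, "fingers": 42}, {"dp": [0, 0, 0], "yaw": 7, "fingers": 42}, {"dp": [0, 0, 0], "yaw": 7, "fingers": 42}, {"dp": [0, 0, 0], "yaw": 7, "fingers": 42}, {"dp": [0, 0, 0], "yaw": 7, "fingers": 42}, {"dp": [0, 0, 0], "yaw": 7, "fingers": 42}, {"dp": [0, 0, 0], "yaw": 7, "fingers": 42}, {"dp": [0, 0, 0], "yaw": 7, "fingers": 42}, {"dp": [0, 0, 0], "yaw": 7, "fingers": 42}, {"dp": [0, 0, 0], "yaw": 7, "fingers": 42}, {"dp": [0, 0, 0], "yaw": 7, "fingers": 42}, {"dp": [0, 0, 0], "yaw": 7, "fingers": 42}, {"dp": [0, 0, 0], "yaw": 6.5, "fingers": 42}, {"dp": [0, 0, 0], "yaw": 0, "fingers": 42}, {"dp": [0, 0, 0], "yaw": 0, "fingers": 42}]}}

```text
time_s: 22.05
tool_pos: [0.5179, 0.1918, 0.2634]
tcp_rot: [0.994, 0.112, -0.001, 0.0]
force: [0.5, 0.8, -0.8]
finger_gap: 0.037
```

```bash
python3 -c "
from chk import *
go(ctrl,S(-38,-.2,180),12.6)
print(ctrl.sense()['joint_positions'].round(2))
chk('19');s,L,c=plq('19')
im,d=ctrl.capture('scene');cv2.imwrite('pics/sc19.png',cv2.resize(im[100:260,280:440,::-1],None,fx=3.5,fy=3.5))
"
```

```text
t 22.05 pos [0.5179 0.1918 0.2634] th 12.89 -> tool dp [ 1.   0.5 83.4] yaw 0.29 F [ 0.5  0.8 -0.8] gap 0.0370
[-0.64  0.25  0.21  1.83 -0.06  1.07 -0.19]
front plane in board frame: x at centre -14.3 (want -14), rel yaw -0.34 deg, rel tilt 1.39 deg 387
(25, np.float64(-50.3), np.float64(48.9), np.float64(-0.7)) (40, np.float64(-52.5), np.float64(52.2), np.float64(-0.1)) (55, np.float64(-33.8), np.float64(49.4), np.float64(7.8)) (85, np.float64(36.6), np.float64(52.0), np.float64(44.3)) (100, np.float64(37.0), np.float64(50.4), np.float64(43.7)) (115, np.float64(38.5), np.float64(38.5), np.float64(38.5)) z rng 3.0239131094707012 109.24166485788642
```

View pics/w19.png

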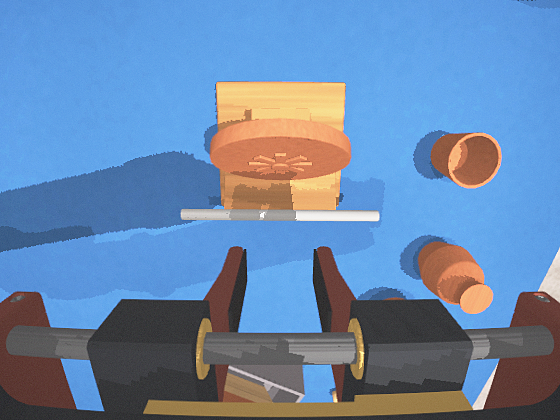

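View pics/sc19.png

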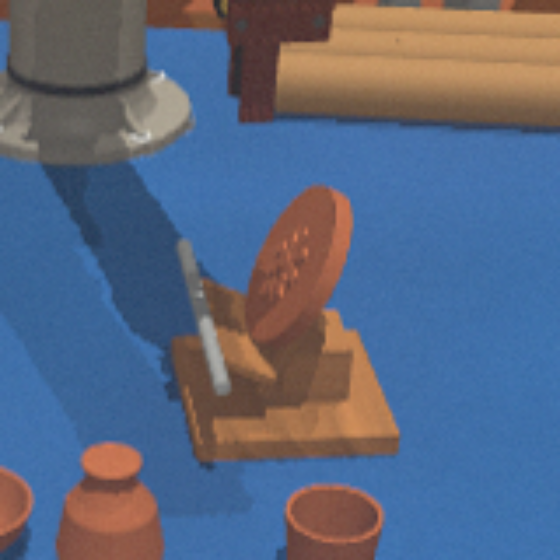

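View pics/s19.png

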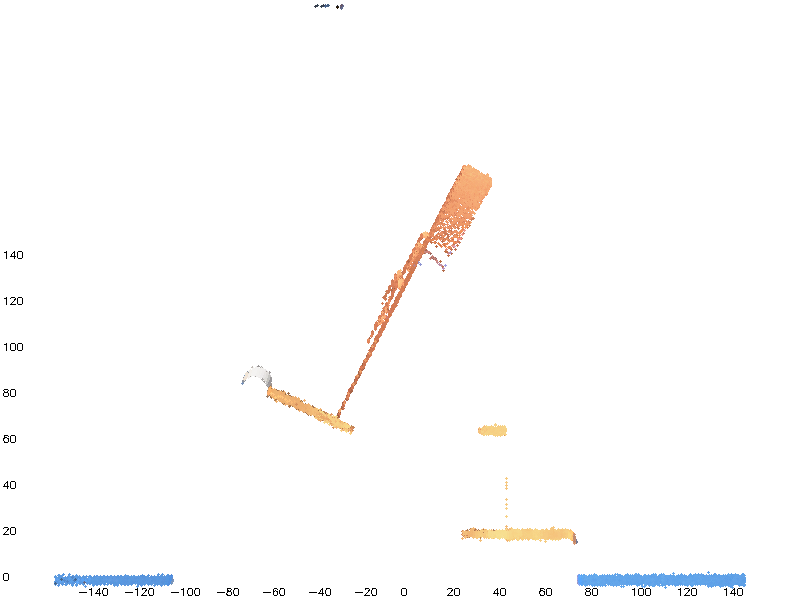

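{"method": "step_arm", "body": {"plan": [{"dp": [0.5, 0.3, 5], "yaw": 0.3, "fingers": 42}, {"dp": [0.5, 0.2, 12], "yaw": 0, "fingers": 42}, {"dp": [0, 0, 18], "yaw": 0, "fingers": 42}, {"dp": [0, 0, 20], "yaw": 0, "fingers": 42}, {"dp": [0, 0, 20], "yaw": 0, "fingers": 42}, {"dp": [0, 0, 20], "yaw": 0, "fingers": 42}, {"dp": [0, 0, 18], "yaw": 0, "fingers": 42}, {"dp": [0, 0, 12], "yaw": 0, "fingers": 42}, {"dp": [0, 0, 8], "yaw": 0, "fingers": 42}, {"dp": [0, 0, 5], "yaw": 0, "fingers": 42}, {"dp": [0, 0, 0], "yaw": 0, "fingers": 42}, {"dp": [0, 0, 0], "yaw": 0, "fingers": 42}]}}

```text
time_s: 23.2
tool_pos: [0.5199, 0.1917, 0.1268]
tcp_rot: [0.994, 0.108, 0.0, -0.0]
force: [0.0, -0.2, -0.9]
finger_gap: 0.0371
```

```bash
python3 -c "
from chk import *
go(ctrl,S(-38,-.2,97),12.6)
s,L,c=plq('20')
"
```

```text
t 23.20 pos [0.5199 0.1917 0.1268] th 12.39 -> tool dp [-0.9 -0.  29.8] yaw -0.21 F [ 0.  -0.2 -0.9] gap 0.0371
```

View pics/w20.png

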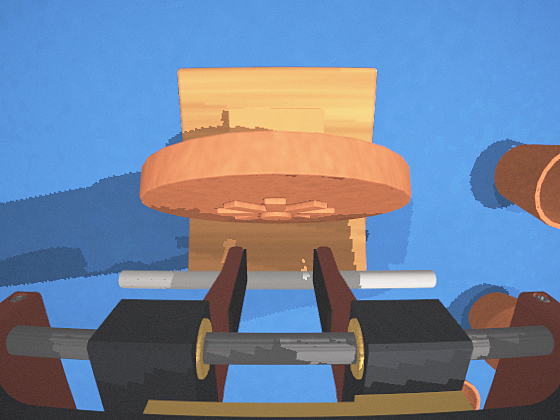

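View pics/s20.png

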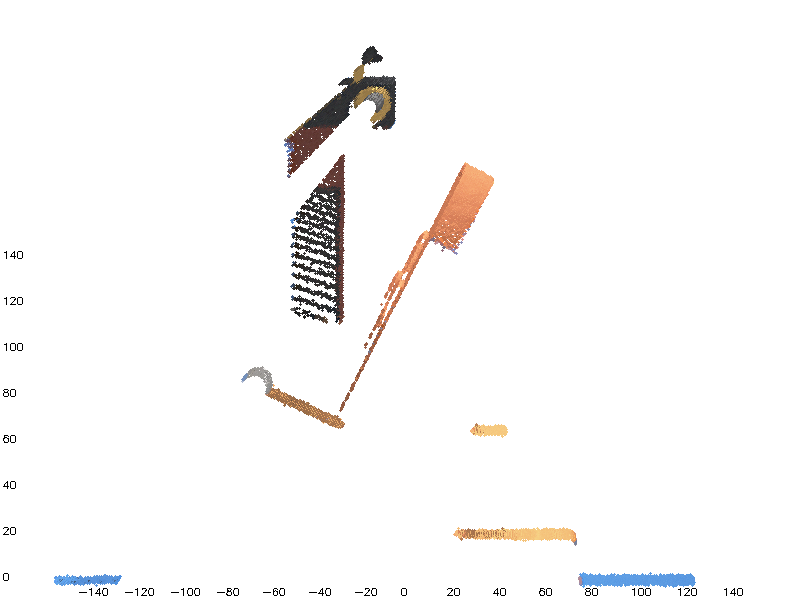

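{"method": "step_arm", "body": {"plan": [{"dp": [-0.5, 0, 4], "yaw": -0.2, "fingers": 42}, {"dp": [-0.4, 0, 6], "yaw": 0, "fingers": 42}, {"dp": [0, 0, 6], "yaw": 0, "fingers": 42}, {"dp": [0, 0, 6], "yaw": 0, "fingers": 42}, {"dp": [0, 0, 4], "yaw": 0, "fingers": 42}, {"dp": [0, 0, 2.5], "yaw": 0, "fingers": 42}, {"dp": [0, 0, 1], "yaw": 0, "fingers": 42}, {"dp": [0, 0, 0], "yaw": 0, "fingers": 42}, {"dp": [0, 0, 0], "yaw": 0, "fingers": 42}]}}

```text
time_s: 24.0
tool_pos: [0.5188, 0.1916, 0.0971]
tcp_rot: [0.994, 0.11, 0.0, -0.0]
force: [-0.1, 0.8, 0.2]
finger_gap: 0.0368
```

```bash
python3 -c "
from chk import *
go(ctrl,S(-31,-.2,97),12.6)
s,L,c=plq('21')
"
```

```text
t 24.00 pos [0.5188 0.1916 0.0971] th 12.58 -> tool dp [ 0.2 -7.   0.1] yaw -0.02 F [-0.1  0.8  0.2] gap 0.0368
```

View pics/s21.png

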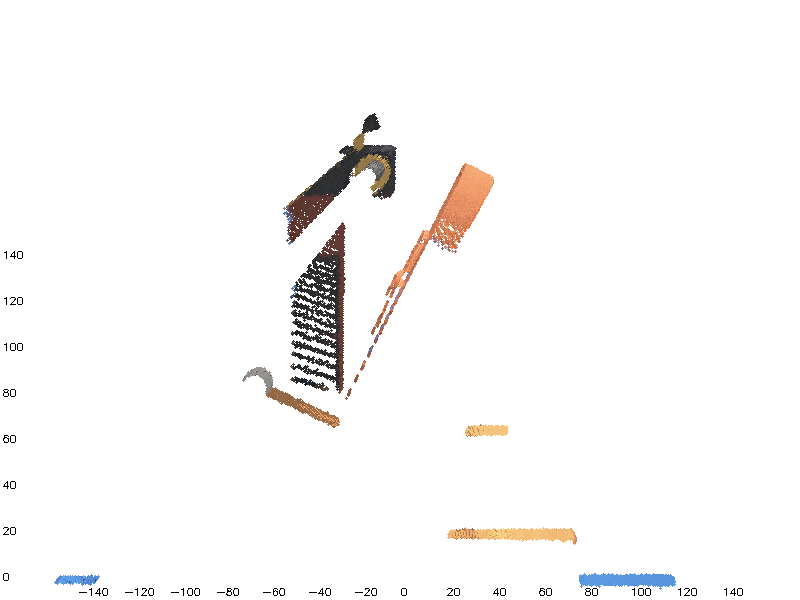

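{"method": "step_arm", "body": {"plan": [{"dp": [0, -0.8, 0], "yaw": 0, "fingers": 42}, {"dp": [0, -0.8, 0], "yaw": 0, "fingers": 42}, {"dp": [0, -0.8, 0], "yaw": 0, "fingers": 42}, {"dp": [0, -0.6, 0], "yaw": 0, "fingers": 42}, {"dp": [0, 0, 0], "yaw": 0, "fingers": 42}]}}

```text
time_s: 24.47
tool_pos: [0.518, 0.1947, 0.0971]
tcp_rot: [0.994, 0.11, 0.0, -0.0]
force: [0.3, -0.7, 0.2]
finger_gap: 0.0366
```

{"method": "step_arm", "body": {"plan": [{"dp": [0, -0.7, 0], "yaw": 0, "fingers": 42}, {"dp": [0, -0.7, 0], "yaw": 0, "fingers": 42}, {"dp": [0, 0, 0], "yaw": 0, "fingers": 42}]}}

```text
time_s: 24.72
tool_pos: [0.5177, 0.1958, 0.097]
tcp_rot: [0.994, 0.11, -0.0, 0.0]
force: [-0.8, -0.1, -0.2]
finger_gap: 0.037
```

{"method": "step_arm", "body": {"plan": [{"dp": [0, -0.7, 0], "yaw": 0, "fingers": 42}, {"dp": [0, -0.5, 0], "yaw": 0, "fingers": 42}, {"dp": [0, 0, 0], "yaw": 0, "fingers": 42}]}}

```text
time_s: 24.97
tool_pos: [0.5176, 0.1963, 0.097]
tcp_rot: [0.994, 0.109, -0.0, 0.0]
force: [-0.2, -2.0, -0.7]
finger_gap: 0.0369
```

```bash
cat > pf.py <<'E'
from chk import *
def pf(tag):
    go(ctrl,S(-31,-.2,97),12.6)
    s,L,c=plq(tag); red=(c[:,0]-c[:,2]>40); r_=np.hypot(L[:,1],(L[:,2]-118)/.906)
    Q=L[red&(L[:,2]>78)&(L[:,2]<172)&(abs(L[:,0]+27-(L[:,2]-68)*.466)<5)&(r_>33)&(r_<60)]
    for _ in range(6):
        A=np.c_[Q[:,1],Q[:,2],np.ones(len(Q))];k=np.linalg.lstsq(A,Q[:,0],rcond=None)[0];r=Q[:,0]-A@k;Q=Q[abs(r)<max(2*r.std(),.8)]
    print(len(Q),'tilt %.2f yaw %.2f'%tuple(np.degrees(np.arctan(k[[1,0]]))),'x@z83 %.1f x@z150 %.1f'%(k[1]*83+k[2],k[1]*150+k[2]),'flush -19.2,12.1')
E
python3 -c "
from pf import *
pf('22')"
```

```text
t 24.97 pos [0.5176 0.1963 0.097 ] th 12.55 -> tool dp [ 0.3 -2.  -0. ] yaw -0.05 F [-0.2 -2.  -0.7] gap 0.0369
3171 tilt 26.80 yaw 0.18 x@z83 -21.1 x@z150 12.7 flush -19.2,12.1
```

Contact just made (about −2 N). Push the remaining ~2 mm gently.

{"method": "step_arm", "body": {"plan": [{"dp": [0, -0.5, 0], "yaw": 0, "fingers": 42}, {"dp": [0, -0.5, 0], "yaw": 0, "fingers": 42}, {"dp": [0, 0, 0], "yaw": 0, "fingers": 42}]}}

```text
time_s: 25.27
tool_pos: [0.5172, 0.1978, 0.097]
tcp_rot: [0.994, 0.11, -0.0, 0.0]
force: [-0.0, -2.3, -1.1]
finger_gap: 0.0369
```

{"method": "step_arm", "body": {"plan": [{"dp": [0, -0.5, 0], "yaw": 0, "fingers": 42}, {"dp": [0, -0.5, 0], "yaw": 0, "fingers": 42}, {"dp": [0, 0, 0], "yaw": 0, "fingers": 42}]}}

```text
time_s: 25.52
tool_pos: [0.5171, 0.1982, 0.097]
tcp_rot: [0.994, 0.109, -0.0, 0.0]
force: [1.3, -4.7, 0.5]
finger_gap: 0.0367
```

```bash
python3 -c "
from pf import *
pf('23')"
```

```text
t 25.52 pos [0.5171 0.1982 0.097 ] th 12.55 -> tool dp [ 0.4 -0.1 -0. ] yaw -0.05 F [ 1.3 -4.7  0.5] gap 0.0367
1043 tilt 27.82 yaw 0.19 x@z83 -23.9 x@z150 11.4 flush -19.2,12.1
```

{"method": "step_arm", "body": {"plan": [{"dp": [0, -0.5, 0], "yaw": 0, "fingers": 42}, {"dp": [0, -0.5, 0], "yaw": 0, "fingers": 42}, {"dp": [0, 0, 0], "yaw": 0, "fingers": 42}]}}

```text
time_s: 25.82
tool_pos: [0.5171, 0.1983, 0.0969]
tcp_rot: [0.994, 0.109, -0.0, 0.001]
force: [1.6, -7.7, -0.3]
finger_gap: 0.0372
```

```bash
python3 -c "
from pf import *
pf('24')"
```

```text
t 25.82 pos [0.5171 0.1983 0.0969] th 12.52 -> tool dp [ 0.4  0.  -0.1] yaw -0.08 F [ 1.6 -7.7 -0.3] gap 0.0372
888 tilt 25.03 yaw 0.15 x@z83 -19.6 x@z150 11.7 flush -19.2,12.1
```

View pics/s24.png

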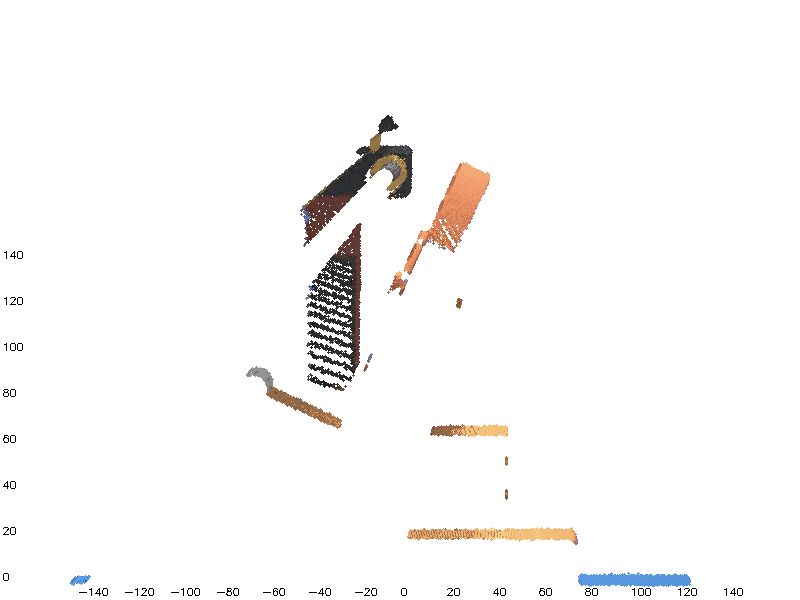

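View pics/w24.png

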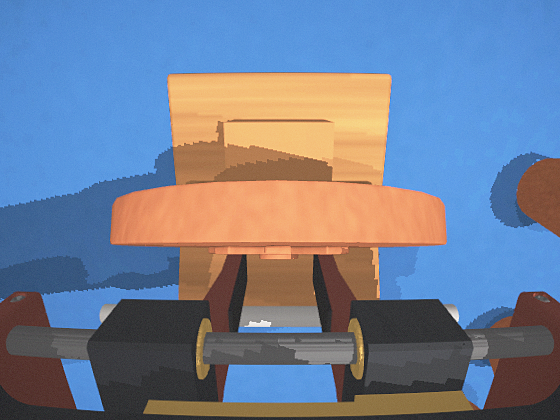

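{"method": "step_arm", "body": {"plan": [{"dp": [0, 1, 0], "yaw": 0, "fingers": 42}, {"dp": [0, 1.5, 0], "yaw": 0, "fingers": 42}, {"dp": [0, 2, 0], "yaw": 0, "fingers": 42}, {"dp": [0, 2, 0], "yaw": 0, "fingers": 42}, {"dp": [0, 1.5, -2], "yaw": 0, "fingers": 42}, {"dp": [0, 0, -8], "yaw": 0, "fingers": 42}, {"dp": [0, 0, -15], "yaw": 0, "fingers": 42}, {"dp": [0, 0, -25], "yaw": 0, "fingers": 42}, {"dp": [0, 0, -30], "yaw": 0, "fingers": 42}, {"dp": [0, 0, -30], "yaw": 0, "fingers": 42}, {"dp": [0, 0, -30], "yaw": 0, "fingers": 42}, {"dp": [0, 0, -25], "yaw": 0, "fingers": 42}, {"dp": [0, 0, -10], "yaw": 0, "fingers": 42}, {"dp": [0, 0, 0], "yaw": 0, "fingers": 42}]}}

```text
time_s: 27.03
tool_pos: [0.5198, 0.1929, 0.2751]
tcp_rot: [0.994, 0.11, 0.003, -0.001]
force: [0.3, -0.1, -0.3]
finger_gap: 0.0369
```

```bash
python3 -c "
from pf import *
pf('25');chk('25')
im,d=ctrl.capture('scene');cv2.imwrite('pics/sc25.png',im[:,:,::-1])
s,L,c=plq('25b'); red=(c[:,0]-c[:,2]>40)
m=red&(L[:,2]>120)&(L[:,2]<200)&(abs(L[:,1])<75)&(L[:,0]>(L[:,2]-68)*.466-26+1.5);Q=L[m]
t=np.radians(25);r=least_squares(lambda p:np.hypot(Q[:,1]-p[0],((Q[:,0]+13.5)*np.sin(t)+(Q[:,2]-62)*np.cos(t))-p[1])-62,[0,62],loss='soft_l1');print('rim y,zb',r.x)
m=(abs(L[:,0]+66)<8)&(L[:,2]>80)&(L[:,2]<100);Q=L[m];print('bar',np.percentile(Q[:,1],[.5,99.5]),Q.mean(0))
m=(L[:,0]<-30)&(L[:,0]>-54)&(L[:,2]>60)&(L[:,2]<90)&(abs(L[:,1])<70)&(abs(L[:,2]-(55.5-.46*L[:,0]))<4);Q=L[m];print('ledge',np.polyfit(Q[:,0],Q[:,2],1),np.percentile(Q[:,1],[.5,99.5]))
"
```

```text
t 27.03 pos [0.5198 0.1929 0.2751] th 12.59 -> tool dp [ -1.1  -5.9 178.1] yaw -0.01 F [ 0.3 -0.1 -0.3] gap 0.0369
2345 tilt 25.06 yaw 0.21 x@z83 -19.0 x@z150 12.3 flush -19.2,12.1
front plane in board frame: x at centre -13.8 (want -14), rel yaw -0.30 deg, rel tilt -0.34 deg 419
(25, np.float64(-50.2), np.float64(50.4), np.float64(0.1)) (40, np.float64(-55.0), np.float64(55.3), np.float64(0.2)) (55, np.float64(34.4), np.float64(34.4), np.float64(34.4)) (70, np.float64(-27.5), np.float64(-4.6), np.float64(-16.1)) (85, np.float64(35.9), np.float64(49.7), np.float64(42.8)) (100, np.float64(36.3), np.float64(50.9), np.float64(43.6)) (115, np.float64(36.3), np.float64(38.5), np.float64(37.4)) z rng 3.265789796497298 111.51646731404516
rim y,zb [ 0.2527262  61.70108116]
bar [-102.9400312   103.54666786] [-62.42271727  -1.1401546   89.72848108]
ledge [-0.46740624 55.54562951] [-58.61838783  59.83960039]
```

View pics/sc25.png

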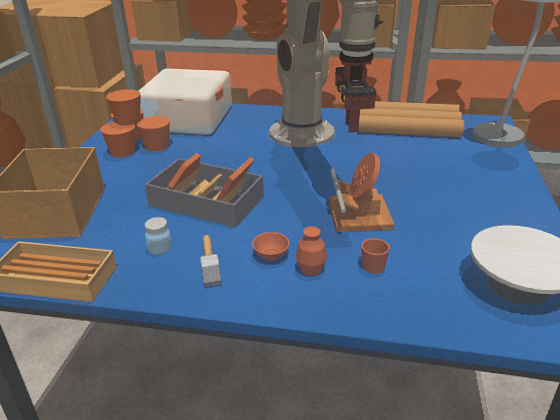

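View pics/w25.png

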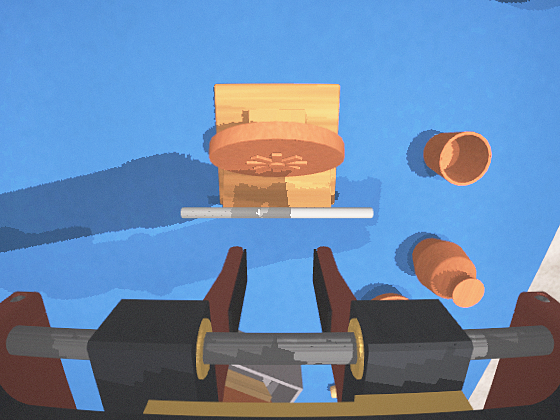

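View pics/s25.png

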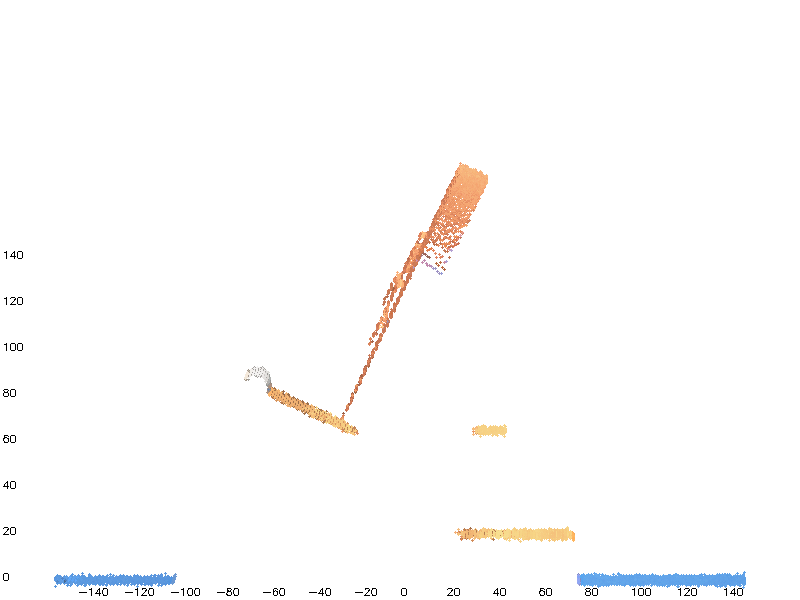

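```bash
python3 -c "
from plant import ctrl
print(ctrl.sense()['qvel'].round(3)); print(ctrl.close_job())"
```

```text
[ 0.001  0.006 -0.001 -0.    -0.     0.002 -0.001]
the job is handed in; nothing more can be done
None
```

The round plaque is standing on the opened ledge, centred and flat against the backboard with its relief facing out. I handed the job in at about 27 s of the 64 s allowed.

1. **Ledge:** I pinched the bar's far stub and swung the ledge round its hinge until it snapped home. It measures square to the board, with its upper side sloping 25° as it should.
2. **Plaque:** The round one was in the middle slot. I gripped its rim and lifted it straight up, and it swung upright between the pads. I lowered it until the ledge took its weight, and only then opened the fingers, letting it lean back slowly.
3. **One fault, corrected:** After release it leaned 27°, because its lower rim stood about 2.8 mm off the board. I pushed the plain lower rim in with two fingertips until it stopped firmly, at just under 8 N.

**Final checks, with the arm clear above:**
- **Lean:** 25.06° by the wrist camera; its front is within about 0.2 mm of where a flush plaque's would be.
- **Height:** its centre is 61.7 mm up the board, where 62 was wanted.
- **Centring:** it is within about 0.1 mm of the bar's middle.
- **Disagreement:** the top camera puts the tilt and yaw about 0.3° off the board's, which is within its noise.
- **Everything else:** in the last scene picture the tile, hexagon, bowl, vase, brush, jar and cup look where they were. I judged that by eye and did not measure it.

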